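Do up the sign rail's coupler on a market stall and turn the sign to the customers

TASK

Finish putting up the sign rail on the stall counter: swing the open coupler's hinged half over until it is shut on the tube, then swing its bolt up fully into the slot of that half (the nut is tightened later). Turn the little sign half a turn as well, so that its picture side squarely faces the customers across the counter. Do not knock the lamp that hangs over the coupler, and leave the goods and the spanner where they are.

Things in the scene. Friction and masses are not known exactly. Their poses are not given: they have to be found in the camera images.
- pedestal: Fixed steel pedestal with the lower half of a tube coupler, the one still open. Origin: centre of its foot plate (110 x 90 mm) on the counter. x points across the counter to the customers (roughly away from the robot), y along the rail, z up. The lower half is 38 mm wide along y, the flap 46 mm. It and the sign foot stand 230 to 290 mm apart on the rail; either may be the left one.
- rail: Fixed aluminium tube, 48 mm in diameter, 510 mm long, lying along y in the pedestal and the sign foot, its axis at z 120 mm. Origin on the counter under its middle; axes parallel to the pedestal's.
- flap_hinge (a point): Fixed point on the flap's hinge line, which is parallel to the pedestal's y: at x -40, z 120 mm of the pedestal (robot's side of the tube).
- bolt_pivot (a point): Fixed point on the swing bolt's pivot line, which is parallel to the pedestal's y: at x +44, z 108 mm of the pedestal (customers' side of the tube), between two cheeks.
- lamp: Fixed lamp, same origin and axes as the pedestal. Bar 34 (x) x 170 (y) x 25 mm centred at x +85, y 0, underside z 319 mm, over the bolt side of the coupler. Post 18 mm thick at x +150, y +75, arm at z 333. A tool held upright at the bolt or the shut fork hits the bar; leaning back towards the robot by 30 to 40 degrees it goes in under it. Do not knock it (under 8 N).
- flap (a joint): Hinge of the coupler's upper half (the flap), rad: 0 = shut on the tube; grows as it opens up and back towards the robot (-x of the pedestal); 1.57 = fork straight up. Starts at 1.4 to 1.95. Stiff: stays where it is left; 2 to 5 N at the fork moves it.
- fork (a point): Middle of the flap's forked lug: 16 mm thick, 46 mm wide along y with flat sides (grip across these or push it over). Two prongs leave a 20 mm slot, open at the end. 89 mm out from the hinge line and 16 mm above it with the flap shut (then x +49, z 136 mm of the pedestal); the lug ends 16 mm further out. The shut flap's curved shell rises to z 154 mm over the tube.
- swing_bolt (a joint): Pivot of the swing bolt, rad: 0 = upright, fully home in the slot of the shut flap; grows as it leans out to the customers (+x of the pedestal). Starts at 0.7 to 1.05. Stiff: stays where it is left; 2 to 4 N at the nut moves it. It goes in only after the flap is shut: with the bolt up first the nut stops the fork.
- nut (a point): Centre of the nut near the swing bolt's end: 24 mm across its flats facing +y and -y, 18 mm long, 67 mm from the pivot line. Shank 14 mm thick, ends 90 mm from the pivot; a 33 mm flange, 4 mm thick, under the nut. With the bolt home the nut is at x +44, z 175 mm of the pedestal, the flange 18 mm above the fork's top (z 144 mm).
- sign_foot: Fixed second pedestal, its coupler already done up, with the sign's spindle on top. Origin: centre of its foot plate on the counter; axes parallel to the pedestal's (x to the customers). The sign turns about the vertical line through this origin.
- sign (a joint): Turn of the sign about its vertical spindle, rad, counter-clockwise from above, free both ways. 0 = picture side squarely to the robot's side (-x of sign_foot); starts at -0.35 to 0.35; +3.14 or -3.14 = picture side squarely to the customers (+x). Light friction (1 N at the edge); stays where it is left.
- picture (a point): Centre of the sign's picture side, 6 mm from the spindle line, at z 242 mm; its -x axis points out of the picture side. The sign: upright wooden panel 130 mm wide, 11 mm thick at its frame, z 194 to 290 mm, spindle in the middle of its width. Picture side: two raised sugar blocks and a cane; other side: one raised slanting bar.
- block_a: Bystander: wrapped sugar block 150 x 95 x 50 mm, origin under its centre. Leave it where it is.
- block_b: Bystander: wrapped sugar block 150 x 95 x 50 mm, origin under its centre. Leave it.
- block_c: Bystander: smaller wrapped sugar block 120 x 80 x 42 mm on top of block_b, origin under its centre. Leave it.
- syrup_jar: Bystander: glass jar, 64 mm in diameter, 95 mm high, behind the rail, between the two pedestals. Origin under its centre. Leave it.
- spanner: Bystander: steel spanner 200 mm long lying before the rail on the robot's side. Leave it.
- gourd_bowl: Bystander: wooden bowl, 110 mm across, 50 mm high, on the robot's side of the rail. Origin under its centre. Leave it.
- cane_bottle: Bystander: green bottle 60 mm in diameter, 170 mm high, left of the rail. Origin under its centre. Leave it.

How it is judged:
By the outcome, as a careful person would: the job done as asked, in the order asked, and still so for the second after the job is handed in, with the robot touching nothing.
It also fails if it takes over 72 s, if anything falls off the work surface, if the arm or the gripper's body presses on something with over 40 N, if the wrist force passes 120 N, or if a joint passes its speed limit or range.

ROBOT

A 6-joint arm with a two-finger parallel gripper is mounted at the origin on the work surface. World frame = base frame: x ahead of the robot, y to its left, z up, the work surface at z = 0. Lengths are in m, angles in rad, forces in N, time in s.
With the tool pointing down it reaches from about 0.3 to 0.875 m from the base axis. Payload 6.4 kg.
Tool frame: the origin (TCP) lies between the finger pads; the fingertips stand 11 mm ahead of it and the grasp point (between the pads) lies 8 mm behind it (ctrl.tcp_to_tips is the distance from the TCP to the fingertips, in m); x points along the fingers, z is the direction in which the jaws open and shut, and the axes are right-handed (so a half turn about x gives the same grasp; the last joint's range is limited). The gripper opens to 85 mm and grips with 20 to 120 N. Pads are 22 mm wide; open, the fingers measure 114 mm over their backs; the gripper's body (76 mm by 85 mm) begins 54 mm behind the grasp point. The pads swing forward as they close: fully open they stand 13 mm farther back than shut.
Start: joints at [-1.487, 0.181, 1.607, -0, 1.354, -0.206], TCP at [0.164, -0.551, 0.242] pointing down, gripper open.
Joint ranges: [-2.99, 2.99], [-0.89, 2.07], [0.3, 2.58], [-1.14, 4.28], [0, 2.63], [-3.12, 3.12]. Speed limits (rad/s): [2.57, 2.57, 3.01, 3.14, 3.14, 3.14].

INTERFACE

Orientations are given as a unit quaternion [w, x, y, z].
In Python, from bench import ctrl, eyes, hand_in gives the robot as it stands. The module is installed in compiled form; this text tells all that it offers.
- The arm moves only by the tool step_arm, never from a script. Its arguments are lists of equal length, an entry for each row: "xyz": the shift along the world's x, y, z in mm, a list of three; "spin": the turn about the world's z in rad; "fingers": the opening in per cent of the stroke, from 0 (shut) to 100 (fully open). A call has 1 to 10 rows; each row is the pose to reach, as a shift and turn from the pose commanded when the call began; what a row does not reach only later rows make up. A row lasts 1/10 s, in which the tool goes at most 50 mm and 8.59 degrees, less where a joint would pass 70% of its speed; a pose out of reach is approached as far as the arm can. A call with a gripper value outside its range is refused whole. The fingers move at their own pace and stop on an object; the grip force is fixed at half the most. Time passes only in rows, so rows that repeat a pose let the fingers close. It gives the time, the measured TCP pose, the force and the opening at its end, in the units of the state.
- ctrl.get_obs(): the state, without advancing time (a new reading comes with each control period).
- eyes.camera(name): name is "side" or "top"; returns the picture (384x512x3 uint8, red, green, blue); there is no depth.
- eyes.camera_model(name): a dict with "vertical_fov" (degrees; the focal length in pixels is half the picture's height over the tangent of half this angle, whatever the lens; pixels are square), "cx", "cy" (the principal point, pixels), "pose" (4x4, takes a point from camera to world coordinates). Camera axes: x right, y up, looking along -z (the intrinsics and any distortion apply to the point x, -y, -z); pixel columns grow to the right and rows downward; lengths in m; the calibration is good to about 2 mm. A picture is of the moment at which its call begins. camera_model takes no time and is no camera call.
- hand_in(): hands the job in, once; it reports no verdict.
The state is a dict: "time_s": time; "q": joint angles; "dq": joint speeds; "joint_efforts": joint torques, N m; "eef_pos": TCP position; "eef_rot": TCP orientation; "wrist_force": force on the tool from outside, world axes, zero at the start; "torque": the same for the moment, N m; "opening": opening from 0.0 (shut) to 1.0 (fully open).
Only numpy, scipy, OpenCV 4.12 (cv2) and the standard library are available. Lean on these libraries where they do the work, as an engineer would, in place of code of your own. Each camera call takes 0.05 s, during which the arm holds its last target.

## Working session

There is one attempt and no reset: what is moved stays moved. The work goes in short steps, Python scripts to look and compute and a tool call to move; the robot and the scene stay as the last step left them, time stands still between calls to the robot, and variables do not carry over. Pictures are saved under pics/ and viewed, and the job is handed in when it is done.

Besides the shell and the picture viewer there is one more tool, called after ">>>" as name(argument=value, ...) on one line, values as JSON. step_arm: Moves the arm, as the interface text tells. Its arguments: {"type":"object","properties":{"xyz":{"type":"array"},"spin":{"type":"array"},"fingers":{"type":"array"}},"required":["xyz","spin","fingers"]}

```bash
mkdir -p pics; cat > h.py <<'E'
import numpy as np, cv2
from bench import ctrl, eyes
def snap(n,f):
    im=eyes.camera(n); cv2.imwrite(f'pics/{f}.png',im[:,:,::-1]); return im
E
python3 - <<'E'
from h import *
for n in('side','top'):
    im=snap(n,n+'0'); m=eyes.camera_model(n); print(n,{k:(np.round(v,4).tolist() if k=='pose' else v) for k,v in m.items()})
print(ctrl.get_obs()); print(ctrl.tcp_to_tips)
E
```

```text
side {'vertical_fov': 53.856280800098496, 'cx': 259.62564634365555, 'cy': 189.84335479387926, 'pose': [[0.0647, -0.6307, 0.7734, 1.3564], [0.9979, 0.0369, -0.0534, 0.0093], [0.0052, 0.7752, 0.6317, 0.8303], [0.0, 0.0, 0.0, 1.0]]}
top {'vertical_fov': 50.85156429479921, 'cx': 251.37552555706174, 'cy': 190.81582881433607, 'pose': [[-0.0103, 0.989, -0.1474, 0.3542], [-0.9999, -0.0085, 0.0124, 0.0717], [0.011, 0.1475, 0.989, 1.2538], [0.0, 0.0, 0.0, 1.0]]}
{'time_s': 0.1, 'q': array([-1.48729835e+00,  1.81466129e-01,  1.60788916e+00, -1.46129011e-05,
        1.35381401e+00, -2.06285842e-01]), 'dq': array([ 0.0013696 , -0.0021173 , -0.00222488,  0.00201774,  0.00138453,
       -0.00012537]), 'joint_efforts': array([ 5.16836553e-04, -4.45877695e+01, -3.52236986e+01, -3.13872342e-04,
        4.17284798e-03, -5.12392560e-06]), 'eef_pos': array([ 0.16428321, -0.55053609,  0.2414837 ]), 'eef_rot': array([ 0.56658097,  0.42298126,  0.567327  , -0.42215274]), 'wrist_force': array([ 0.56725478,  0.34374659, -0.15427906]), 'torque': array([-0.04470153,  0.00450846, -0.08273477]), 'opening': 1.0007380677907467}
0.011
```

View pics/side0.png

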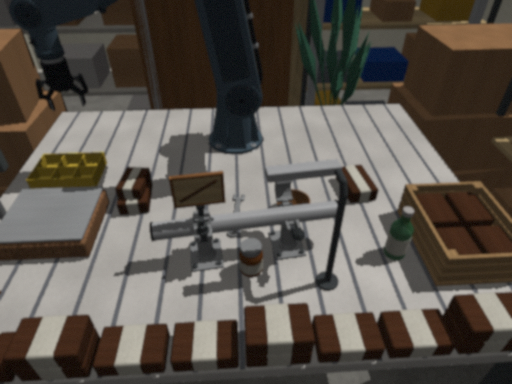

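View pics/top0.png

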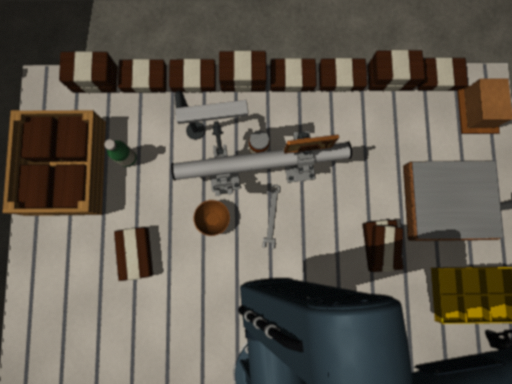

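The side view looks from the customers' side: the sign is at (197,190), the coupler under the lamp at (290,235), and the bottle at (400,235). The top view shows the rail from (173,170) to (352,152), with the lamp bar at (212,110). I'll zoom in on both.

```bash
python3 - <<'E'
import cv2
a=cv2.imread('pics/side0.png');b=cv2.imread('pics/top0.png')
cv2.imwrite('pics/side0z.png',cv2.resize(a[150:300,140:360],None,fx=3.6,fy=3.6,interpolation=cv2.INTER_CUBIC))
cv2.imwrite('pics/top0z.png',cv2.resize(b[80:260,160:380],None,fx=3.3,fy=3.3,interpolation=cv2.INTER_CUBIC))
E
```

```text
(no output)
```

View pics/side0z.png

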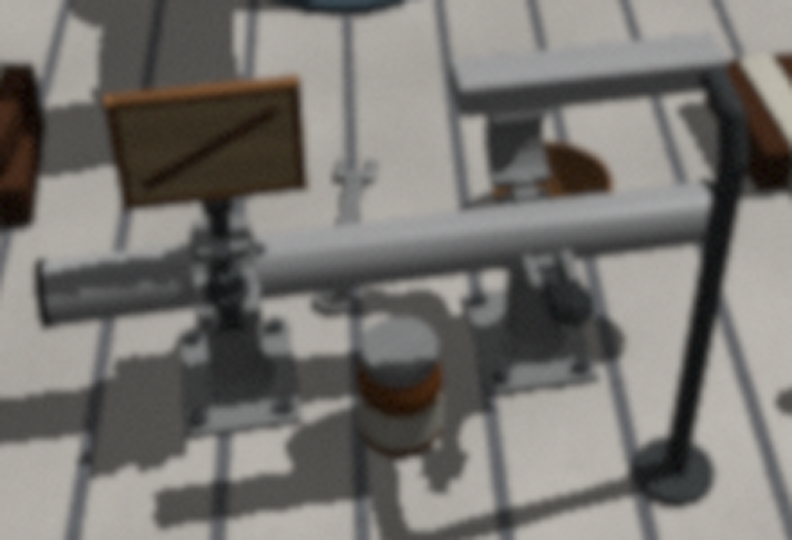

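View pics/top0z.png

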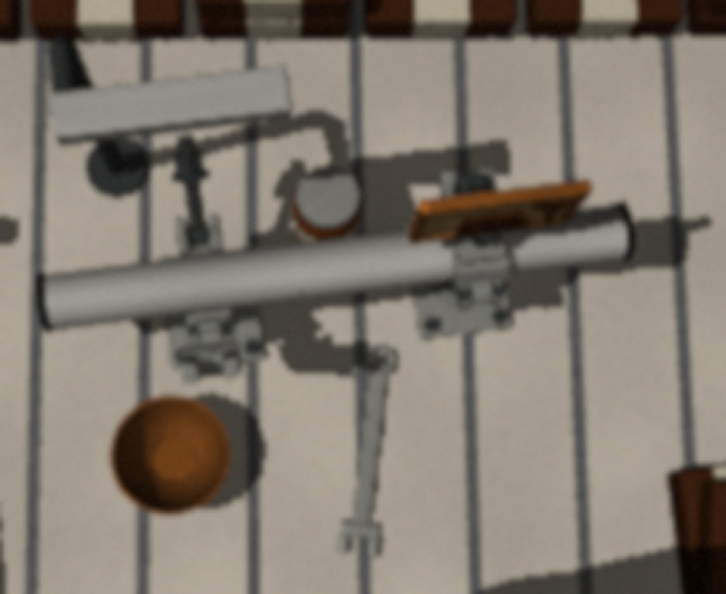

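```bash
cat >> h.py <<'E'
CAM={}
def cam(n):
    if n not in CAM:
        m=eyes.camera_model(n); f=192/np.tan(np.radians(m['vertical_fov'])/2); CAM[n]=(f,m['cx'],m['cy'],np.array(m['pose']))
    return CAM[n]
def ray(n,u,v):
    f,cx,cy,P=cam(n); d=np.array([(u-cx)/f,-(v-cy)/f,-1]); return P[:3,3],P[:3,:3]@d
def onz(n,u,v,z):
    o,d=ray(n,u,v); return o+d*(z-o[2])/d[2]
def proj(n,p):
    f,cx,cy,P=cam(n); c=P[:3,:3].T@(np.asarray(p)-P[:3,3]); return np.array([cx+f*c[0]/-c[2], cy-f*c[1]/-c[2]])
def tri(u1,u2):
    A=np.zeros((3,3));b=np.zeros(3)
    for n,u in(('top',u1),('side',u2)):
        o,d=ray(n,*u); d=d/np.linalg.norm(d); M=np.eye(3)-np.outer(d,d);A+=M;b+=M@o
    p=np.linalg.solve(A,b); return p,[np.round(proj(n,p)-u,1) for n,u in(('top',u1),('side',u2))]
T=lambda x,y:(160+x/3.3,80+y/3.3)
S=lambda x,y:(140+x/3.6,150+y/3.6)
E
python3 - <<'E'
from h import *
np.set_printoptions(precision=4,suppress=True)
print('rail L top',onz('top',*T(45,302),.12),'R',onz('top',*T(630,232),.12))
print('rail ends side L(y-) ',onz('side',*S(45,292),.12), 'R',onz('side',*S(708,215),.12))
for nm,p in dict(pedfootA=(500,385),pedfootB=(595,375),ped_c=(470,310),signA=(190,432),signB=(298,420),jar=(402,440),post=(672,475)).items(): print(nm,onz('side',*S(*p),.008))
for nm,p in dict(pedbackL=(172,365),pedbackR=(262,350),sgnbackL=(418,332),sgnbackR=(512,325)).items(): print(nm,onz('top',*T(*p),.008))
for nm,p in dict(barL=(62,138),barR=(288,108),barRt=(283,68),barLt=(52,95)).items(): print(nm,onz('top',*T(*p),.344))
print('boltend',tri(T(187,142),S(572,310)))
E
```

```text
rail L top [0.5807 0.2787 0.12  ] R [ 0.639  -0.2314  0.12  ]
rail ends side L(y-)  [ 0.6411 -0.2217  0.12  ] R [0.5873 0.2789 0.12  ]
pedfootA [0.6527 0.1138 0.008 ]
pedfootB [0.647 0.19  0.008]
ped_c [0.5705 0.0973 0.008 ]
signA [ 0.6846 -0.1257  0.008 ]
signB [ 0.678  -0.0442  0.008 ]
jar [0.702  0.0343 0.008 ]
post [0.7462 0.2314 0.008 ]
pedbackL [0.5416 0.1784 0.008 ]
pedbackR [0.5552 0.0933 0.008 ]
sgnbackL [ 0.5712 -0.0549  0.008 ]
sgnbackR [ 0.5773 -0.1445  0.008 ]
barL [0.654  0.2279 0.344 ]
barR [0.675 0.068 0.344]
barRt [0.7048 0.0713 0.344 ]
barLt [0.6857 0.2355 0.344 ]
boltend (array([0.7127, 0.1529, 0.1524]), [array([0.4, 0.1]), array([ 0.4, -0. ])])
```

```bash
cat >> h.py <<'E'
a=0.111; PED=np.array([.597,.142,0]); SF=np.array([.628,-.092,0])
R=np.array([[np.cos(a),-np.sin(a),0],[np.sin(a),np.cos(a),0],[0,0,1]])
def pw(p,o=PED): return o+R@(np.asarray(p)/1000)
def fl(r,h,y,t): # flap point r out, h above when shut, angle t
    return pw([-40+r*np.cos(t)-h*np.sin(t), y, 120+r*np.sin(t)+h*np.cos(t)])
E
python3 - <<'E'
from h import *
np.set_printoptions(precision=1,suppress=True)
for t in (1.4,1.6,1.75,1.95):
    for y in(-23,23):
        p=fl(105,16,y,t); u=proj('top',p); s=proj('side',p); print(t,y,(u-[160,80])*3.3,(s-[140,150])*3.6)
b=cv2.imread('pics/top0.png');cv2.imwrite('pics/t2.png',cv2.resize(b[150:205,195:250],None,fx=10,fy=10,interpolation=cv2.INTER_CUBIC))
E
```

```text
1.4 -23 [229.3 297.6] [499.8  93.6]
1.4 23 [171.  304.5] [560.5  87.3]
1.6 -23 [232.5 324.3] [493.7  78.7]
1.6 23 [174.1 331.2] [553.4  72.6]
1.75 -23 [234.9 344.4] [489.2  71. ]
1.75 23 [176.6 351.3] [548.1  65.1]
1.95 -23 [238.1 370.1] [483.7  65.8]
1.95 23 [180.1 377. ] [541.5  60. ]
```

View pics/t2.png

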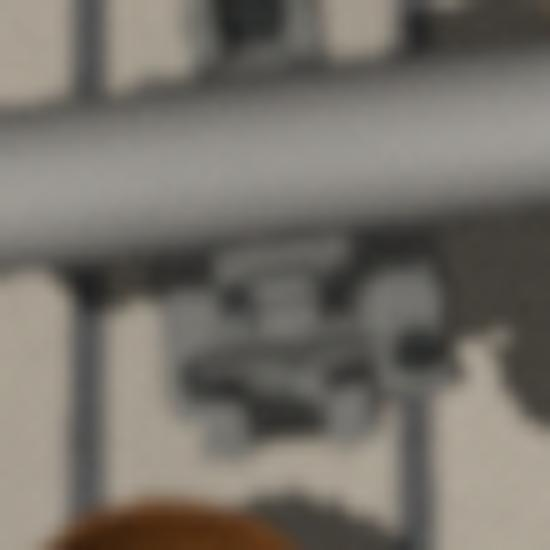

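>>> step_arm(xyz=[[0,0,50],[0,0,100],[20,30,150],[60,60,190],[100,90,220],[140,120,220],[180,150,220],[220,180,220],[260,210,220],[300,240,220]], spin=[0,0,0,0,0,0,0,0,0,0], fingers=[100,100,100,100,100,100,100,100,100,100])

```text
time_s: 1.1
eef_pos: [0.4424, -0.3268, 0.462]
eef_rot: [0.567, 0.423, 0.567, -0.423]
wrist_force: [-0.1, -0.5, 0.8]
opening: 1.0
```

>>> step_arm(xyz=[[50,0,0],[100,0,0],[150,0,0],[200,0,0],[250,0,0],[300,0,0],[350,0,0],[400,0,0],[450,0,0],[500,0,0]], spin=[0,0,0,0,0,0,0,0,0,0], fingers=[100,100,100,100,100,100,100,100,100,100])

```text
time_s: 2.1
eef_pos: [0.8041, -0.2978, 0.4196]
eef_rot: [0.58, 0.426, 0.554, -0.419]
wrist_force: [0.9, -0.1, 1.7]
opening: 0.998
```

```bash
cat >> h.py <<'E'
from scipy.spatial.transform import Rotation as Ro
def axes(q=None):
    if q is None: q=ctrl.get_obs()['eef_rot']
    q=np.asarray(q); return Ro.from_quat([q[1],q[2],q[3],q[0]]).as_matrix()
E
python3 - <<'E'
from h import *
np.set_printoptions(precision=3,suppress=True)
print(ctrl.get_obs()['q'],ctrl.get_obs()['eef_pos']);print(axes())
E
```

```text
[-0.494  0.86   0.298  0.005  1.947  0.789] [ 0.804 -0.298  0.42 ]
[[ 0.035  0.958  0.286]
 [-0.013  0.286 -0.958]
 [-0.999  0.03   0.023]]
```

>>> step_arm(xyz=[[50,0,-20],[100,0,-40],[150,0,-60],[150,0,-60],[150,0,-60]], spin=[0,0,0,0,0], fingers=[100,100,100,100,100])

```text
time_s: 2.6
eef_pos: [0.8652, -0.2727, 0.3313]
eef_rot: [0.592, 0.43, 0.541, -0.414]
wrist_force: [-0.5, 0.1, -0.2]
opening: 1.0
```

```bash
python3 - <<'E'
from h import *
np.set_printoptions(precision=3,suppress=True)
print(ctrl.get_obs()['q'],ctrl.get_obs()['eef_pos']);print(axes())
E
```

```text
[-0.438  0.964  0.298  0.008  1.804  0.845] [ 0.865 -0.273  0.331]
[[ 0.071  0.956  0.284]
 [-0.024  0.287 -0.958]
 [-0.997  0.061  0.044]]
```

>>> step_arm(xyz=[[-50,0,30],[-100,0,50],[-150,0,60],[-200,0,60],[-200,0,60]], spin=[0,0,0,0,0], fingers=[100,100,100,100,100])

```text
time_s: 3.1
eef_pos: [0.6604, -0.2734, 0.3948]
eef_rot: [0.592, 0.431, 0.54, -0.415]
wrist_force: [1.3, -0.4, 0.1]
opening: 0.998
```

```bash
python3 - <<'E'
from h import *
np.set_printoptions(precision=3,suppress=True)
print(ctrl.get_obs()['q'],ctrl.get_obs()['eef_pos']);print(axes())
E
```

```text
[-0.565  0.373  1.071  0.016  1.622  0.719] [ 0.66  -0.273  0.395]
[[ 0.072  0.957  0.282]
 [-0.026  0.284 -0.958]
 [-0.997  0.062  0.046]]
```

>>> step_arm(xyz=[[25,45,10],[50,90,20],[75,135,25],[90,173,25],[90,173,25]], spin=[-0.12,-0.24,-0.36,-0.5,-0.5], fingers=[100,100,100,100,100])

```text
time_s: 3.6
eef_pos: [0.7568, -0.0935, 0.4192]
eef_rot: [0.472, 0.552, 0.418, -0.546]
wrist_force: [-0.0, -0.1, -0.1]
opening: 1.0
```

>>> step_arm(xyz=[[600,-80,0],[600,-80,0],[600,-80,0],[600,-80,0]], spin=[0,0,0,0], fingers=[100,100,100,100])

```text
time_s: 4.0
eef_pos: [0.8786, -0.1192, 0.3822]
eef_rot: [0.476, 0.556, 0.413, -0.542]
wrist_force: [1.4, -0.5, -1.9]
opening: 1.001
```

```bash
cat > st.py <<'E'
from h import *
np.set_printoptions(precision=4,suppress=True)
o=ctrl.get_obs();A=axes()
print(o['q'],o['eef_pos'],'x',A[:,0],'jaw',A[:,2],'tilt deg',np.degrees(np.arccos(-A[2,0])),'az',np.arctan2(A[1,0],A[0,0]),'az1',o['q'][0])
E
python3 st.py
```

```text
[-0.255   0.901   0.3057 -0.0389  1.8517  1.5127] [ 0.8786 -0.1192  0.3822] x [ 0.0708 -0.0571 -0.9959] jaw [-0.2092 -0.977   0.0411] tilt deg 5.219292500288555 az -0.678507713966986 az1 -0.2549934667110596
```

>>> step_arm(xyz=[[900,-120,-100],[900,-120,-100],[900,-120,-100]], spin=[0,0,0], fingers=[100,100,100])

```text
time_s: 4.3
eef_pos: [0.915, -0.1255, 0.3337]
eef_rot: [0.489, 0.567, 0.399, -0.529]
wrist_force: [0.6, 0.8, 0.7]
opening: 1.002
```

```bash
python3 st.py
```

```text
[-0.253   0.9635  0.298  -0.0337  1.7455  1.5186] [ 0.915  -0.1255  0.3337] x [ 0.1215 -0.0657 -0.9904] jaw [-0.2098 -0.977   0.0391] tilt deg 7.938724146335204 az -0.49591458387212073 az1 -0.25303239898061
```

>>> step_arm(xyz=[[900,-120,100],[900,-120,100],[900,-120,100],[900,-120,100],[900,-120,100],[900,-120,100]], spin=[0,0,0,0,0,0], fingers=[100,100,100,100,100,100])

```text
time_s: 4.9
eef_pos: [0.9434, -0.131, 0.2852]
eef_rot: [0.499, 0.575, 0.389, -0.518]
wrist_force: [-0.3, 0.5, -0.3]
opening: 1.001
```

```bash
python3 st.py
```

```text
[-0.2529  1.02    0.2986 -0.028   1.6493  1.5207] [ 0.9434 -0.131   0.2852] x [ 0.1603 -0.0702 -0.9846] jaw [-0.2088 -0.9773  0.0357] tilt deg 10.077129505091866 az -0.41298590009363745 az1 -0.25287474714038244
```

>>> step_arm(xyz=[[900,-120,400],[900,-120,400],[900,-120,400]], spin=[0,0,0], fingers=[100,100,100])

```text
time_s: 5.2
eef_pos: [0.9508, -0.1332, 0.306]
eef_rot: [0.51, 0.585, 0.377, -0.507]
wrist_force: [0.1, 1.4, 0.8]
opening: 0.998
```

```bash
python3 st.py
```

```text
[-0.2549  1.0001  0.2977 -0.0224  1.6264  1.5186] [ 0.9508 -0.1332  0.306 ] x [ 0.2031 -0.076  -0.9762] jaw [-0.2083 -0.9775  0.0328] tilt deg 12.522957261671658 az -0.35830460148278964 az1 -0.25494345006462876
```

>>> step_arm(xyz=[[900,-120,900],[900,-120,900],[900,-120,900]], spin=[0,0,0], fingers=[100,100,100])

```text
time_s: 5.5
eef_pos: [0.9408, -0.1329, 0.3679]
eef_rot: [0.519, 0.592, 0.366, -0.496]
wrist_force: [0.2, -0.1, -0.2]
opening: 1.005
```

```bash
python3 st.py
```

```text
[-0.2591  0.9325  0.2977 -0.0168  1.6552  1.5136] [ 0.9408 -0.1329  0.3679] x [ 0.2406 -0.0811 -0.9672] jaw [-0.2078 -0.9777  0.0303] tilt deg 14.710334826374563 az -0.32516615028265744 az1 -0.25911718282208746
```

>>> step_arm(xyz=[[900,-50,200],[900,-50,200]], spin=[0,0], fingers=[100,100])

```text
time_s: 5.7
eef_pos: [0.9586, -0.1289, 0.3589]
eef_rot: [0.528, 0.601, 0.354, -0.484]
wrist_force: [0.5, 0.2, -0.7]
opening: 1.0
```

>>> step_arm(xyz=[[900,-50,500],[900,-50,500]], spin=[0,0], fingers=[100,100])

```text
time_s: 5.9
eef_pos: [0.966, -0.1245, 0.3708]
eef_rot: [0.536, 0.608, 0.345, -0.474]
wrist_force: [-0.2, 0.6, 1.1]
opening: 0.999
```

>>> step_arm(xyz=[[900,-50,500],[900,-50,500]], spin=[0,0], fingers=[100,100])

```text
time_s: 6.1
eef_pos: [0.9736, -0.1209, 0.388]
eef_rot: [0.546, 0.616, 0.333, -0.461]
wrist_force: [-0.5, -1.0, 0.4]
opening: 1.002
```

>>> step_arm(xyz=[[900,-50,500],[900,-50,500]], spin=[0,0], fingers=[100,100])

```text
time_s: 6.3
eef_pos: [0.9813, -0.1177, 0.402]
eef_rot: [0.554, 0.623, 0.321, -0.449]
wrist_force: [0.6, 0.3, 0.1]
opening: 1.001
```

```bash
python3 st.py
```

```text
[-0.2379  0.9112  0.298  -0.003   1.5191  1.5337] [ 0.9813 -0.1177  0.402 ] x [ 0.3896 -0.0976 -0.9158] jaw [-0.2035 -0.9789  0.0177] tilt deg 23.679067769251038 az -0.24540743350138958 az1 -0.2378829416143484
```

>>> step_arm(xyz=[[900,-50,500],[900,-50,500]], spin=[0,0], fingers=[100,100])

```text
time_s: 6.5
eef_pos: [0.9892, -0.1148, 0.4148]
eef_rot: [0.562, 0.63, 0.31, -0.437]
wrist_force: [-0.2, 0.1, -0.2]
opening: 0.999
```

>>> step_arm(xyz=[[900,-50,500],[900,-50,500]], spin=[0,0], fingers=[100,100])

```text
time_s: 6.7
eef_pos: [0.9972, -0.1123, 0.4274]
eef_rot: [0.57, 0.637, 0.299, -0.425]
wrist_force: [-0.5, 0.2, -1.2]
opening: 1.001
```

>>> step_arm(xyz=[[900,-50,500],[900,-50,500]], spin=[0,0], fingers=[100,100])

```text
time_s: 6.9
eef_pos: [1.0053, -0.1099, 0.4396]
eef_rot: [0.578, 0.643, 0.287, -0.412]
wrist_force: [-0.4, -0.2, 0.6]
opening: 0.998
```

>>> step_arm(xyz=[[900,-50,500],[900,-50,500]], spin=[0,0], fingers=[100,100])

```text
time_s: 7.1
eef_pos: [1.0136, -0.1079, 0.4512]
eef_rot: [0.585, 0.65, 0.276, -0.4]
wrist_force: [-1.3, 0.5, -0.7]
opening: 1.002
```

>>> step_arm(xyz=[[900,-50,500],[900,-50,500]], spin=[0,0], fingers=[100,100])

```text
time_s: 7.3
eef_pos: [1.0216, -0.106, 0.4622]
eef_rot: [0.592, 0.656, 0.264, -0.387]
wrist_force: [-0.1, -0.2, -1.3]
opening: 0.998
```

```bash
python3 st.py
```

```text
[-0.2228  0.8746  0.2987  0.0151  1.3595  1.5448] [ 1.0216 -0.106   0.4622] x [ 0.561  -0.112  -0.8202] jaw [-0.1944 -0.9809  0.001 ] tilt deg 34.891830249164386 az -0.19703596601852832 az1 -0.2228396948494743
```

```bash
cat >> h.py <<'E'
TI=np.radians(34.9); d=np.array([np.sin(TI),-np.cos(TI)]); n=np.array([np.cos(TI),np.sin(TI)])
def push(t,r=89,tip=10,extra=0,y=0):
    p=np.array([np.sin(t),-np.cos(t)]); rh=np.array([np.cos(t),np.sin(t)])
    c=np.array([-40,120])+r*rh-(24+11*abs(n@p)-extra)*p - tip*d
    return pw([c[0],y,c[1]])
E
python3 - <<'E'
from h import *
np.set_printoptions(precision=1,suppress=True)
for t in (2.5,2.3,2.1,1.92,1.7,1.5,1.3,1.1,.9,.7,.5,.3,.15,0): print(t,push(t)*1000)
E
python3 st.py
```

```text
2.5 [460.2 126.8 153.9]
2.3 [466.7 127.5 171.3]
2.1 [476.9 128.6 187.4]
1.92 [489. 130. 200.]
1.7 [506.9 132.  212.1]
1.5 [525.5 134.  219.3]
1.3 [545.5 136.3 222.3]
1.1 [565.8 138.5 220.8]
0.9 [585.4 140.7 214.8]
0.7 [603.2 142.7 204.7]
0.5 [617.2 144.2 193. ]
0.3 [628.  145.5 180.6]
0.15 [634.7 146.2 170.1]
0 [640.  146.8 158.5]
[-0.2228  0.8746  0.2987  0.0151  1.3595  1.5448] [ 1.0216 -0.106   0.4622] x [ 0.561  -0.112  -0.8202] jaw [-0.1944 -0.9809  0.001 ] tilt deg 34.891830249164386 az -0.19703596601852832 az1 -0.2228396948494743
```

>>> step_arm(xyz=[[-45,18,0],[-90,36,10],[-135,54,10],[-180,72,10],[-225,90,10],[-270,108,10],[-315,126,10],[-360,144,10],[-405,162,10],[-450,180,10]], spin=[0,0,0,0,0.06,0.12,0.18,0.24,0.3,0.308], fingers=[22,22,22,22,22,22,22,22,22,22])

```text
time_s: 8.3
eef_pos: [0.5724, 0.0728, 0.472]
eef_rot: [0.645, 0.607, 0.362, -0.291]
wrist_force: [0.1, 0.7, 0.8]
opening: 0.221
```

```bash
python3 st.py
```

```text
[-0.165  -0.3206  1.7356  0.1724  1.1421  1.2677] [0.5724 0.0728 0.472 ] x [ 0.5679  0.0636 -0.8206] jaw [ 0.113  -0.9936  0.0011] tilt deg 34.85249079629074 az 0.11156964283234719 az1 -0.16499724498913645
```

>>> step_arm(xyz=[[-40,18,-10],[-80,36,-30],[-115,52,-60],[-122,53,-110],[-122,54,-160],[-122,54,-210],[-118,54,-250],[-112,54,-285],[-106,55,-301],[-106,55,-301]], spin=[0,0,0,0,0,0,0,0,0,0], fingers=[22,22,22,22,22,22,22,22,22,22])

```text
time_s: 9.3
eef_pos: [0.4669, 0.1276, 0.1681]
eef_rot: [0.643, 0.606, 0.364, -0.294]
wrist_force: [-0.6, -0.5, 0.7]
opening: 0.222
```

```bash
python3 st.py; python3 - <<'E'
from h import *
a=snap('side','s1');b=snap('top','t1')
cv2.imwrite('pics/s1z.png',cv2.resize(a[150:300,140:360,::-1],None,fx=3.6,fy=3.6,interpolation=cv2.INTER_CUBIC))
cv2.imwrite('pics/t1z.png',cv2.resize(b[80:260,160:380,::-1],None,fx=3.3,fy=3.3,interpolation=cv2.INTER_CUBIC))
E
```

```text
[-0.0332 -0.2998  2.3431  0.1696  0.5069  1.302 ] [0.4669 0.1276 0.1681] x [ 0.5631  0.0633 -0.824 ] jaw [ 0.112  -0.9937  0.0002] tilt deg 34.51583923519976 az 0.11194099456733585 az1 -0.033177604552465226
```

View pics/s1z.png

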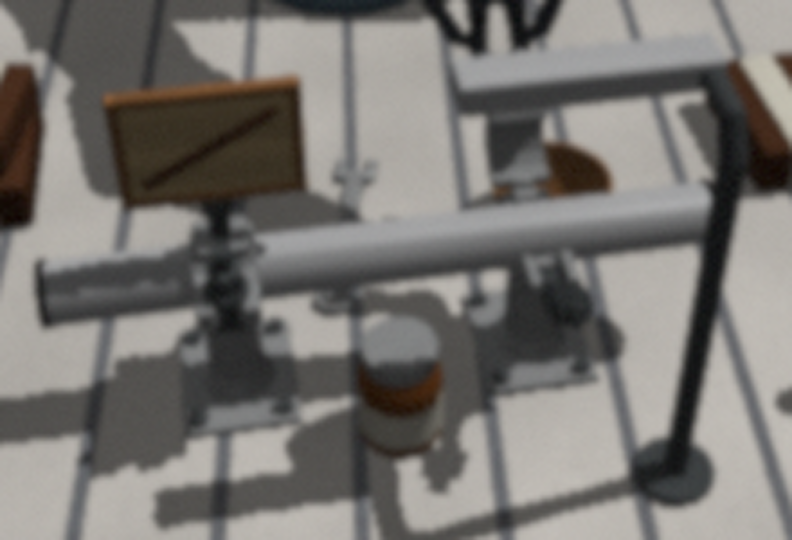

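View pics/t1z.png

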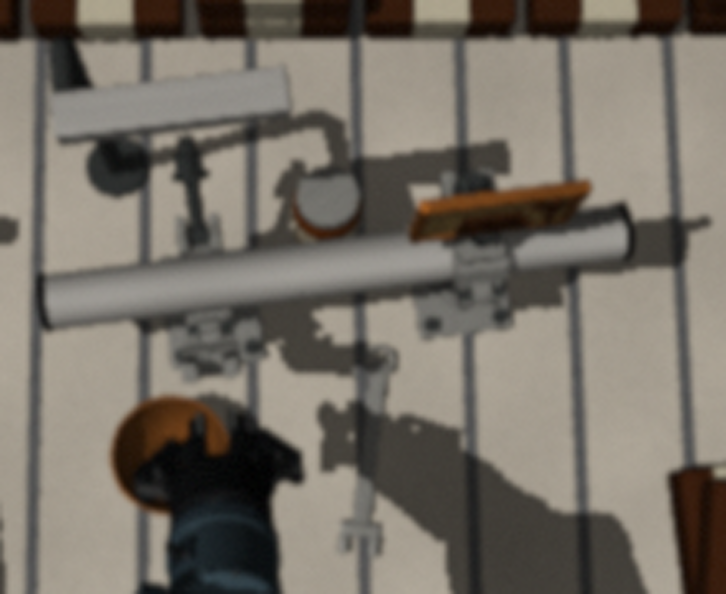

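>>> step_arm(xyz=[[10,1,16],[22,2.5,29],[31,3.5,36],[40,4.5,41],[50,5.5,45],[59,6.5,48],[69,8,50],[79,9,51],[89,10,51],[99,11,50]], spin=[0,0,0,0,0,0,0,0,0,0], fingers=[22,22,22,22,22,22,22,22,22,22])

```text
time_s: 10.4
eef_pos: [0.5685, 0.1387, 0.2208]
eef_rot: [0.644, 0.607, 0.362, -0.292]
wrist_force: [-1.9, 0.1, 0.3]
opening: 0.216
```

```bash
python3 st.py; python3 - <<'E'
from h import *
a=snap('side','s2');b=snap('top','t2')
cv2.imwrite('pics/s2z.png',cv2.resize(a[150:300,140:360,::-1],None,fx=3.6,fy=3.6,interpolation=cv2.INTER_CUBIC))
cv2.imwrite('pics/t2z.png',cv2.resize(b[80:260,160:380,::-1],None,fx=3.3,fy=3.3,interpolation=cv2.INTER_CUBIC))
E
```

```text
[ 0.0036 -0.1116  2.0739  0.1124  0.5767  1.3866] [0.5685 0.1387 0.2208] x [ 0.5678  0.0632 -0.8207] jaw [ 0.1121 -0.9937  0.001 ] tilt deg 34.84196014467288 az 0.1108493145357081 az1 0.003627251317366723
```

View pics/s2z.png

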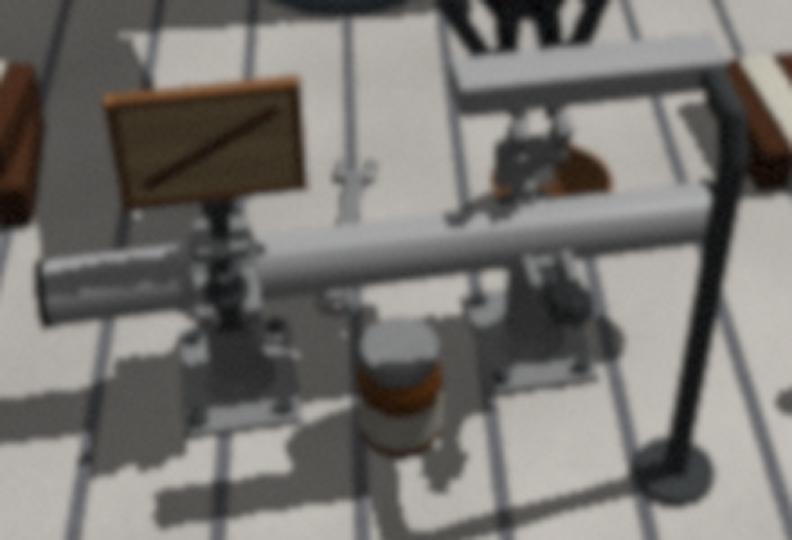

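View pics/t2z.png

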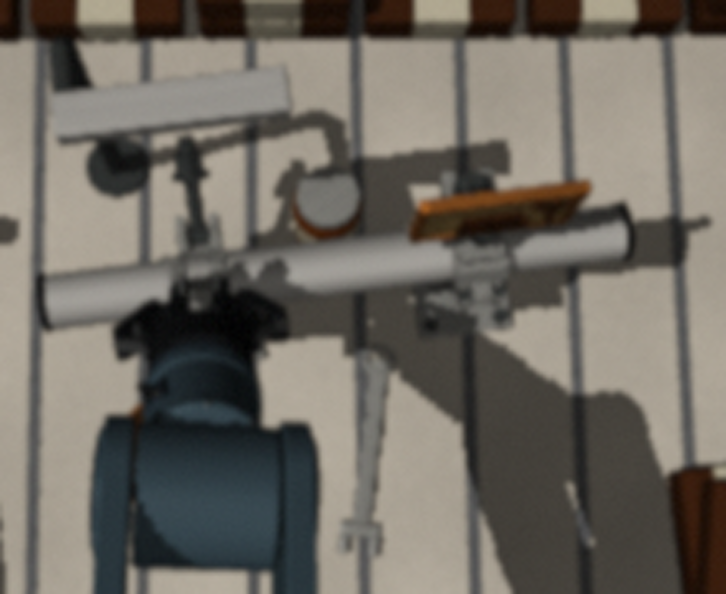

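>>> step_arm(xyz=[[10,1,-2],[20,2,-6],[29,3,-10],[37,4,-16],[45,5,-22],[51,6,-28],[57,6.5,-34],[62,7,-40],[69,8,-51],[72,8,-57]], spin=[0,0,0,0,0,0,0,0,0,0], fingers=[22,22,22,22,22,22,22,22,22,22])

```text
time_s: 11.5
eef_pos: [0.6397, 0.1466, 0.1627]
eef_rot: [0.644, 0.607, 0.362, -0.292]
wrist_force: [0.1, 0.7, 0.7]
opening: 0.219
```

>>> step_arm(xyz=[[1,0,-3],[2,0,-6],[2,0,-8]], spin=[0,0,0], fingers=[22,22,22])

```text
time_s: 11.8
eef_pos: [0.6418, 0.1467, 0.157]
eef_rot: [0.645, 0.607, 0.362, -0.291]
wrist_force: [-17.2, -3.7, 20.4]
opening: 0.222
```

```bash
python3 - <<'E'
from h import *
a=snap('side','s3');b=snap('top','t3')
cv2.imwrite('pics/s3z.png',cv2.resize(a[170:270,240:340,::-1],None,fx=5.8,fy=5.8,interpolation=cv2.INTER_CUBIC))
np.set_printoptions(precision=1,suppress=True)
for nm,p in dict(prongL=[65,23,144],prongR=[65,-23,144],prongLlow=[65,23,128]).items(): print(nm,(proj('side',pw(p))-[240,170])*5.8)
E
```

```text
prongL [367.9 307.7]
prongR [267.7 320. ]
prongLlow [365.1 333.2]
```

View pics/s3z.png

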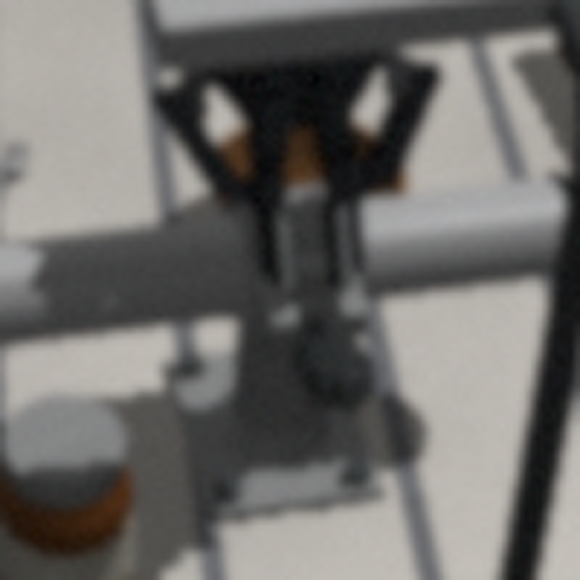

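>>> step_arm(xyz=[[-10,-1,20],[-30,-3,50],[-50,-5,90]], spin=[0,0,0], fingers=[22,60,100])

```text
time_s: 12.2
eef_pos: [0.5897, 0.1414, 0.2447]
eef_rot: [0.644, 0.606, 0.363, -0.293]
wrist_force: [0.6, -0.1, 0.6]
opening: 0.55
```

```bash
python3 st.py; python3 - <<'E'
from h import *
np.set_printoptions(precision=1,suppress=True)
a=snap('side','s4');b=snap('top','t4')
cv2.imwrite('pics/s4z.png',cv2.resize(a[180:250,250:340,::-1],None,fx=8,fy=8,interpolation=cv2.INTER_CUBIC))
cv2.imwrite('pics/t4z.png',cv2.resize(b[100:180,190:260,::-1],None,fx=7,fy=7,interpolation=cv2.INTER_CUBIC))
for th in(.8,.9,1.,1.1):
  for L in(67,90):
    p=pw([44+L*np.sin(th),0,108+L*np.cos(th)]); print(th,L,p*1000,(proj('top',p)-[190,100])*7,(proj('side',p)-[250,180])*8)
E
```

```text
[ 0.0101 -0.0907  2.0004  0.0971  0.6326  1.4079] [0.5897 0.1414 0.2447] x [ 0.5644  0.063  -0.8231] jaw [ 0.1119 -0.9937  0.0007] tilt deg 34.603164675956116 az 0.11116673727082467 az1 0.010098528870040941
0.8 67 [688.5 152.2 154.7] [190.5 217.8] [381.9 388. ]
0.8 90 [704.9 154.  170.7] [183. 166.] [399.  388.6]
0.9 67 [692.9 152.7 149.6] [190.2 210.9] [384.4 409.3]
0.9 90 [710.8 154.7 163.9] [182.7 157. ] [402.4 417.8]
1.0 67 [696.8 153.1 144.2] [190.1 205.7] [386.3 430.2]
1.0 90 [716.  155.3 156.6] [182.7 150.3] [405.  446.7]
1.1 67 [700.1 153.5 138.4] [190.3 202.1] [387.7 450.7]
1.1 90 [720.4 155.8 148.8] [182.9 145.9] [406.9 474.8]
```

View pics/s4z.png

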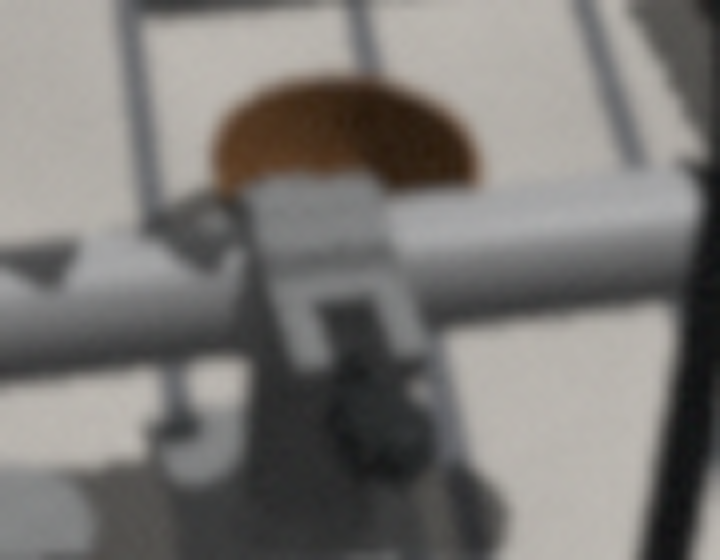

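View pics/t4z.png

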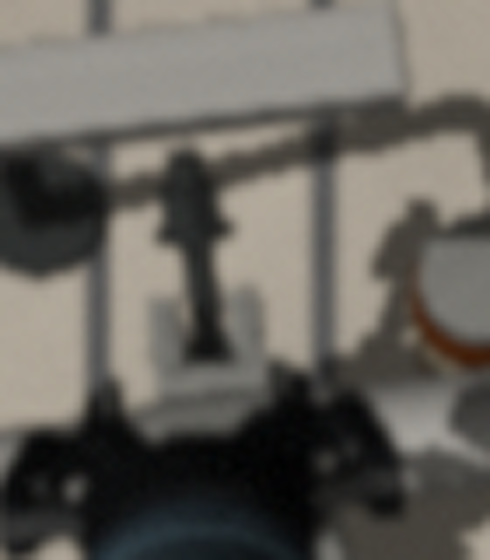

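>>> step_arm(xyz=[[35,4,-15],[73,8,-47],[85,9.5,-64],[96,10.5,-80],[106.5,11.5,-96],[106.5,11.5,-96]], spin=[0,0,0,0,0,0], fingers=[100,100,100,100,100,100])

```text
time_s: 12.9
eef_pos: [0.6971, 0.1529, 0.1465]
eef_rot: [0.644, 0.606, 0.363, -0.293]
wrist_force: [-0.1, -0.0, -0.8]
opening: 0.999
```

```bash
python3 st.py; python3 - <<'E'
from h import *
a=snap('side','s5');b=snap('top','t5')
cv2.imwrite('pics/s5z.png',cv2.resize(a[160:260,240:350,::-1],None,fx=6,fy=6,interpolation=cv2.INTER_CUBIC))
cv2.imwrite('pics/t5z.png',cv2.resize(b[80:200,160:280,::-1],None,fx=5,fy=5,interpolation=cv2.INTER_CUBIC))
E
```

```text
[0.0299 0.2914 1.8073 0.1075 0.4432 1.4055] [0.6971 0.1529 0.1465] x [ 0.5639  0.0629 -0.8234] jaw [ 0.1118 -0.9937  0.0007] tilt deg 34.56978118887275 az 0.11104716454936202 az1 0.02987875183882158
```

View pics/s5z.png

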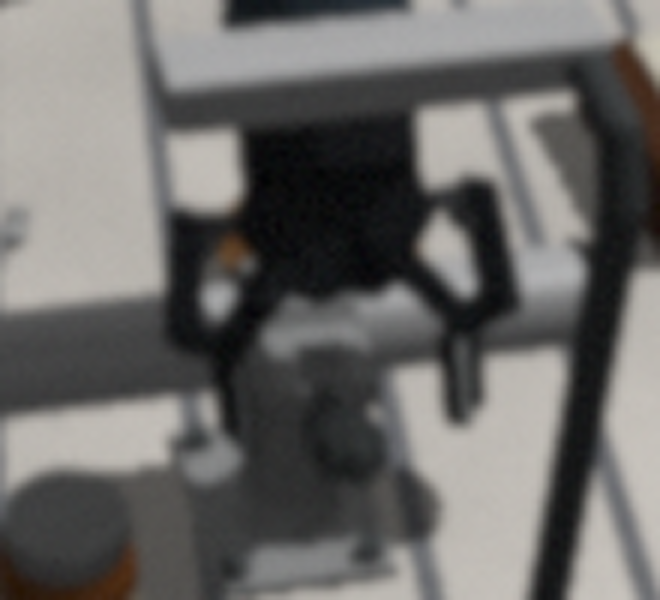

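View pics/t5z.png

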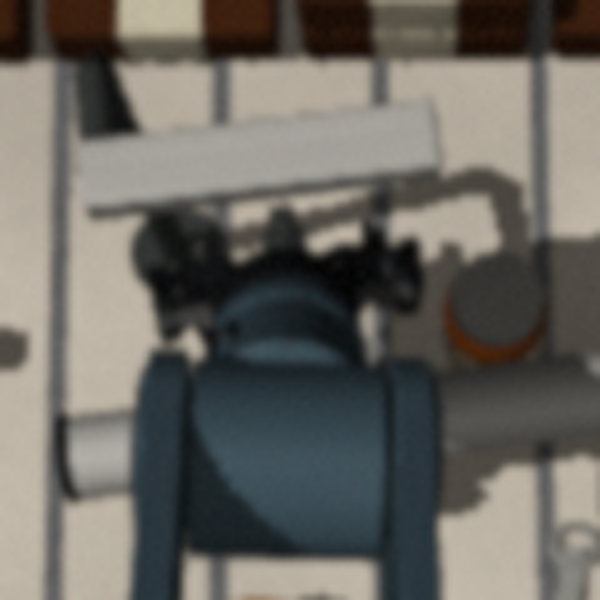

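>>> step_arm(xyz=[[0,0,3],[0,0,3],[0,0,3],[0,0,3],[0,0,3],[0,0,3],[0,0,3]], spin=[0,0,0,0,0,0,0], fingers=[40,15,15,15,15,15,15])

```text
time_s: 13.7
eef_pos: [0.6983, 0.1534, 0.1534]
eef_rot: [0.645, 0.607, 0.362, -0.291]
wrist_force: [-1.2, 2.2, 3.4]
opening: 0.257
```

```bash
python3 st.py; python3 - <<'E'
from h import *
a=snap('side','s6')
cv2.imwrite('pics/s6z.png',cv2.resize(a[160:260,240:350,::-1],None,fx=6,fy=6,interpolation=cv2.INTER_CUBIC))
E
```

```text
[0.0306 0.2819 1.8052 0.1063 0.4493 1.4071] [0.6983 0.1534 0.1534] x [ 0.5685  0.0635 -0.8202] jaw [ 0.1123 -0.9937  0.0009] tilt deg 34.89162568126558 az 0.11124191168789063 az1 0.030554002586691983
```

View pics/s6z.png

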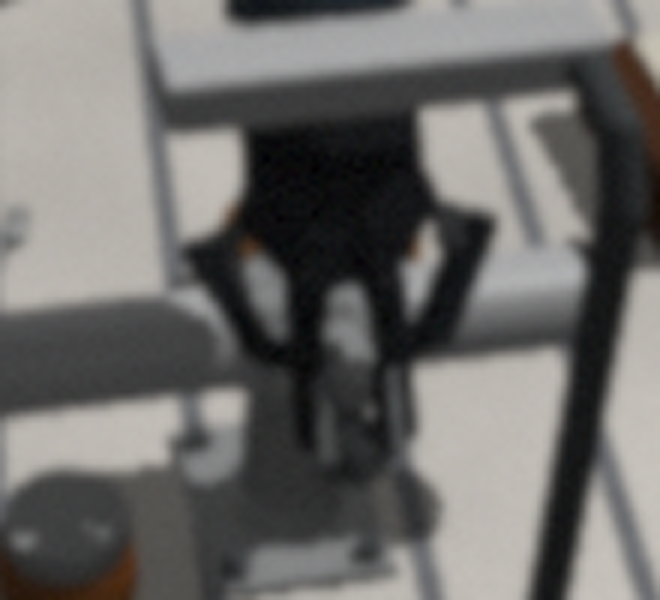

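>>> step_arm(xyz=[[-3,-0.3,4],[-6,-0.7,8],[-9.5,-1,11.5],[-13,-1.5,15],[-17,-1.9,18],[-21,-2.4,21],[-25.5,-2.8,23.2],[-30,-3.3,25.5],[-35,-3.9,27.2],[-39.5,-4.4,28.7]], spin=[0,0,0,0,0,0,0,0,0,0], fingers=[15,15,15,15,15,15,15,15,15,15])

```text
time_s: 14.75
eef_pos: [0.6565, 0.1485, 0.1787]
eef_rot: [0.644, 0.606, 0.364, -0.294]
wrist_force: [5.7, 2.3, -12.4]
opening: 0.255
```

```bash
python3 st.py; python3 - <<'E'
from h import *
a=snap('side','s7')
cv2.imwrite('pics/s7z.png',cv2.resize(a[160:260,240:350,::-1],None,fx=6,fy=6,interpolation=cv2.INTER_CUBIC))
E
```

```text
[0.0234 0.1588 1.8927 0.1057 0.4915 1.4038] [0.6565 0.1485 0.1787] x [ 0.5634  0.063  -0.8238] jaw [ 0.112  -0.9937  0.0007] tilt deg 34.53504838488809 az 0.11133615037798394 az1 0.023358992316643266
```

View pics/s7z.png

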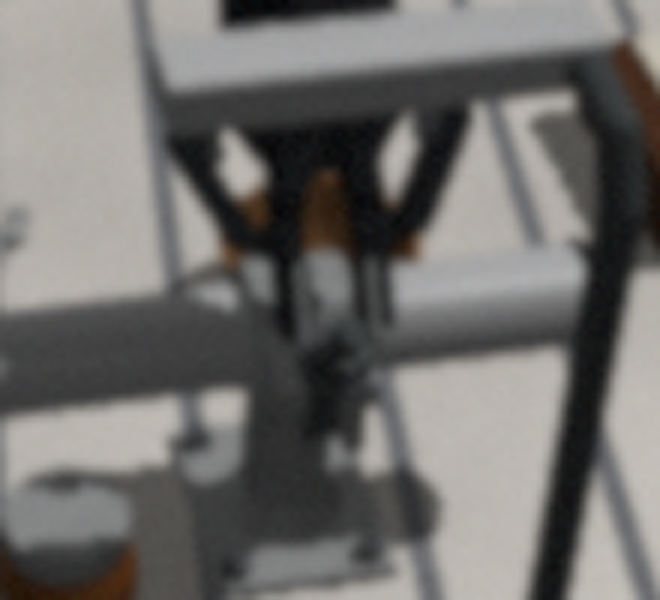

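```bash
python3 - <<'E'
from h import *
np.set_printoptions(precision=1,suppress=True)
for th in(0,.25,.4,.55,.7):
  print(th,[(proj('side',pw([44+L*np.sin(th),0,108+L*np.cos(th)]))-[240,160])*6 for L in(0,67,90)])
A=axes();o=ctrl.get_obs()['eef_pos']
for s in(-1,1): print((proj('side',o+.010*A[:,0]+s*.012*A[:,2])-[240,160])*6)
E
```

```text
0 [array([312.3, 409.9]), array([321.5, 299.1]), array([324.9, 258.8])]
0.25 [array([312.3, 409.9]), array([330.7, 328.6]), array([337.6, 298.6])]
0.4 [array([312.3, 409.9]), array([335.8, 349.3]), array([344.5, 326.8])]
0.55 [array([312.3, 409.9]), array([340.3, 371.7]), array([350.8, 357.4])]
0.7 [array([312.3, 409.9]), array([344.3, 395.1]), array([356.3, 389.6])]
[360.2 336.6]
[305.2 343.2]
```

>>> step_arm(xyz=[[-5,-0.5,0],[-10,-1,0],[-15,-1.7,0],[-20,-2.2,0],[-23,-2.5,-1],[-23,-2.5,-1]], spin=[0,0,0,0,0,0], fingers=[15,15,15,15,15,15])

```text
time_s: 15.4
eef_pos: [0.635, 0.146, 0.1798]
eef_rot: [0.644, 0.607, 0.362, -0.292]
wrist_force: [2.9, 1.4, -8.4]
opening: 0.255
```

```bash
python3 st.py; python3 - <<'E'
from h import *
a=snap('side','s8')
cv2.imwrite('pics/s8z.png',cv2.resize(a[160:260,240:350,::-1],None,fx=6,fy=6,interpolation=cv2.INTER_CUBIC))
E
```

```text
[0.019  0.1099 1.9477 0.1131 0.4819 1.3942] [0.635  0.146  0.1798] x [ 0.5667  0.0631 -0.8215] jaw [ 0.1112 -0.9938  0.0004] tilt deg 34.7634122034549 az 0.11086856294395282 az1 0.019000672670954954
```

View pics/s8z.png

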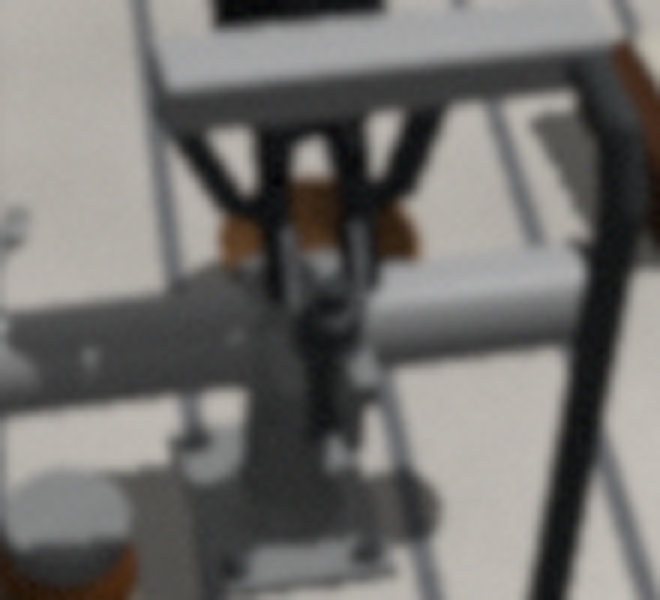

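>>> step_arm(xyz=[[-5,-0.5,0],[-10,-1,0],[-14,-1.5,-1],[-14,-1.5,-1]], spin=[0,0,0,0], fingers=[15,15,15,15])

```text
time_s: 15.85
eef_pos: [0.6229, 0.1445, 0.1786]
eef_rot: [0.644, 0.608, 0.361, -0.292]
wrist_force: [30.2, 7.9, -28.9]
opening: 0.248
```

```bash
python3 st.py; python3 - <<'E'
from h import *
a=snap('side','s9')
cv2.imwrite('pics/s9z.png',cv2.resize(a[160:260,240:350,::-1],None,fx=6,fy=6,interpolation=cv2.INTER_CUBIC))
E
```

```text
[0.0162 0.0844 1.9801 0.1186 0.4718 1.3874] [0.6229 0.1445 0.1786] x [ 0.5695  0.063  -0.8196] jaw [ 0.1105 -0.9939  0.0004] tilt deg 34.95854904278932 az 0.11015962408467252 az1 0.016197366495693925
```

View pics/s9z.png

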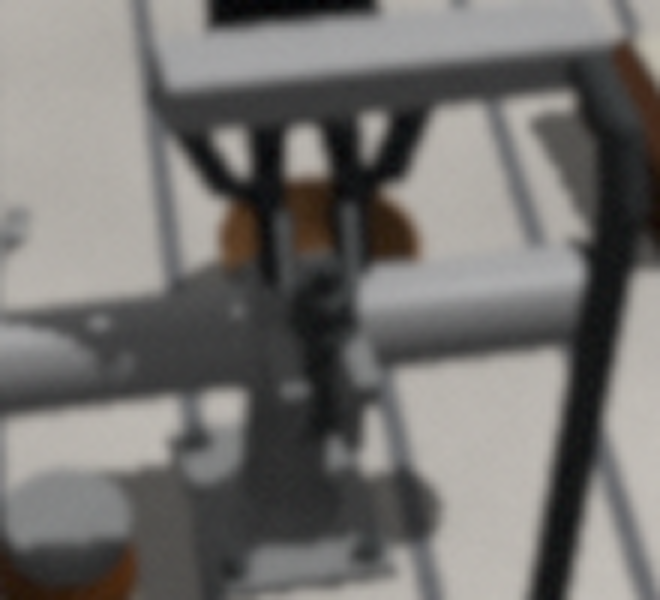

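>>> step_arm(xyz=[[6,0.6,1],[6,0.6,1],[6,0.6,1],[-10,-1,24],[-38,-4,64],[-60,-6,110]], spin=[0,0,0,0,0,0], fingers=[60,70,70,70,70,70])

```text
time_s: 16.5
eef_pos: [0.5598, 0.1385, 0.2882]
eef_rot: [0.644, 0.606, 0.363, -0.293]
wrist_force: [0.9, -0.3, 0.6]
opening: 0.698
```

```bash
python3 st.py; python3 - <<'E'
from h import *
np.set_printoptions(precision=1,suppress=True)
a=snap('side','s10');b=snap('top','t10')
cv2.imwrite('pics/s10z.png',cv2.resize(a[160:260,240:350,::-1],None,fx=6,fy=6,interpolation=cv2.INTER_CUBIC))
cv2.imwrite('pics/t10z.png',cv2.resize(b[100:180,190:260,::-1],None,fx=7,fy=7,interpolation=cv2.INTER_CUBIC))
for th in(0,.06,.12,.2):
  print(th,[((proj('side',pw(p))-[240,160])*6,(proj('top',pw(p))-[190,100])*7) for p in [[44+90*np.sin(th),0,108+90*np.cos(th)]]])
E
```

```text
[ 0.0034 -0.22    2.0187  0.0902  0.743   1.4141] [0.5598 0.1385 0.2882] x [ 0.565   0.0629 -0.8227] jaw [ 0.112  -0.9937  0.001 ] tilt deg 34.64731989631185 az 0.1108072648758191 az1 0.0034459050667068197
0 [(array([324.9, 258.8]), array([195.9, 304.9]))]
0.06 [(array([328. , 267.4]), array([194.4, 291.5]))]
0.12 [(array([331.1, 276.6]), array([193. , 278.3]))]
0.2 [(array([335.1, 289.8]), array([191.2, 261.4]))]
```

View pics/s10z.png

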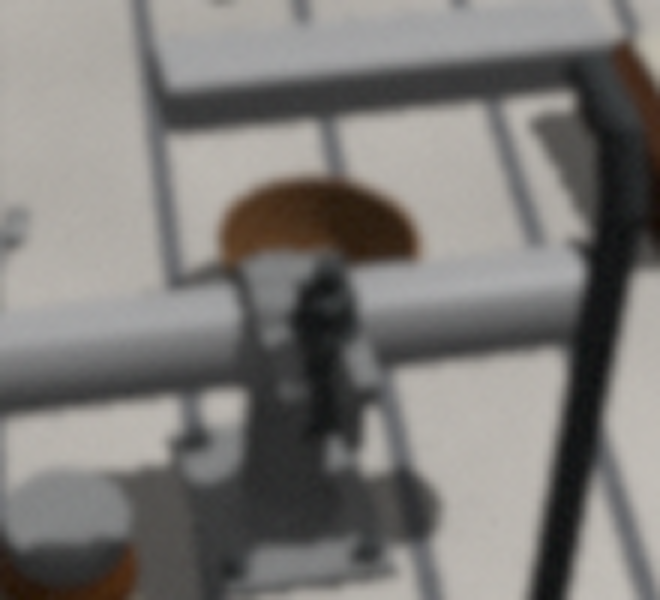

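View pics/t10z.png

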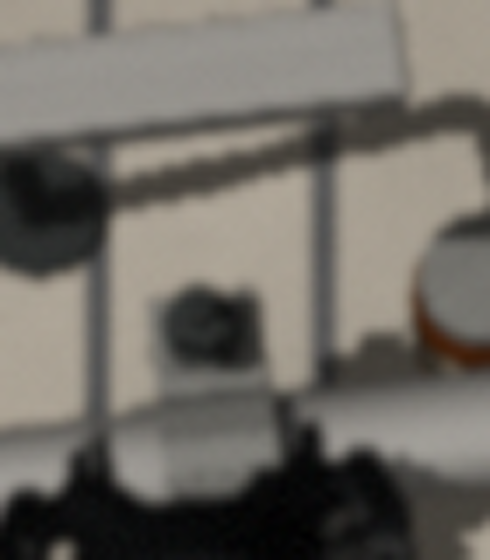

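>>> step_arm(xyz=[[15,-30,-20],[44,-61,-50],[80,-57,-75],[110,-54,-95],[134,-51,-112],[132,-30,-112],[129,-8,-112],[127,13.5,-112],[127,13.5,-112]], spin=[0,0,0,0,0,0,0,0,0], fingers=[0,0,0,0,0,0,0,0,0])

```text
time_s: 17.5
eef_pos: [0.6885, 0.1544, 0.1768]
eef_rot: [0.645, 0.607, 0.363, -0.291]
wrist_force: [0.3, -0.7, -0.4]
opening: 0.002
```

>>> step_arm(xyz=[[-4,-0.4,0],[-8,-0.9,0],[-12,-1.3,0],[-14,-1.5,0]], spin=[0,0,0,0], fingers=[0,0,0,0])

```text
time_s: 17.9
eef_pos: [0.6756, 0.1501, 0.1778]
eef_rot: [0.645, 0.608, 0.361, -0.291]
wrist_force: [4.5, 1.0, 1.7]
opening: 0.0
```

```bash
python3 st.py; python3 - <<'E'
from h import *
a=snap('side','s11')
cv2.imwrite('pics/s11z.png',cv2.resize(a[160:260,240:350,::-1],None,fx=6,fy=6,interpolation=cv2.INTER_CUBIC))
E
```

```text
[0.0258 0.1978 1.852  0.1034 0.4849 1.4088] [0.6756 0.1501 0.1778] x [ 0.57    0.0629 -0.8193] jaw [ 0.1109 -0.9938  0.0009] tilt deg 34.98868039596872 az 0.10985734948976202 az1 0.02583100017572278
```

View pics/s11z.png

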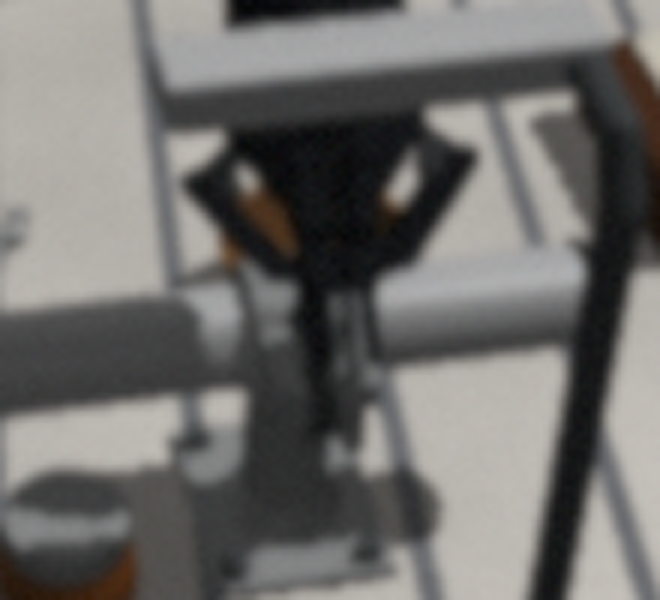

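Contact has just begun: 4.5 N at local x ≈ 79 mm, where I expected to meet an upright bolt. I'll press a little harder.

>>> step_arm(xyz=[[-2,-0.2,0],[-4,-0.4,0],[-4,-0.4,0]], spin=[0,0,0], fingers=[0,0,0])

```text
time_s: 18.25
eef_pos: [0.6732, 0.1499, 0.1796]
eef_rot: [0.645, 0.608, 0.36, -0.29]
wrist_force: [1.5, 0.7, 6.7]
opening: -0.005
```

>>> step_arm(xyz=[[-4,-0.4,0],[-4,-0.4,0]], spin=[0,0], fingers=[0,0])

```text
time_s: 18.45
eef_pos: [0.6706, 0.1495, 0.1809]
eef_rot: [0.646, 0.609, 0.358, -0.289]
wrist_force: [11.1, 1.7, 4.1]
opening: 0.002
```

>>> step_arm(xyz=[[-4,-0.4,0],[-6,-0.6,0],[-6,-0.6,0]], spin=[0,0,0], fingers=[0,0,0])

```text
time_s: 18.75
eef_pos: [0.6683, 0.149, 0.1816]
eef_rot: [0.647, 0.611, 0.356, -0.287]
wrist_force: [47.8, 10.6, -22.1]
opening: -0.001
```

>>> step_arm(xyz=[[14,1.4,-1],[28,3,-2],[32,-30,-2],[35,-62,-2],[0,-66,20],[-40,-70,50],[-85,-75,80],[-130,-80,110]], spin=[0,0,0,0,0,0,0,0], fingers=[0,0,0,0,0,0,0,0])

```text
time_s: 19.55
eef_pos: [0.5363, 0.0698, 0.2817]
eef_rot: [0.644, 0.607, 0.362, -0.293]
wrist_force: [0.2, 0.7, 1.0]
opening: 0.0
```

```bash
python3 st.py; python3 - <<'E'
from h import *
np.set_printoptions(precision=1,suppress=True)
a=snap('side','s12');b=snap('top','t12')
cv2.imwrite('pics/s12z.png',cv2.resize(a[150:300,140:360,::-1],None,fx=3.6,fy=3.6,interpolation=cv2.INTER_CUBIC))
cv2.imwrite('pics/t12z.png',cv2.resize(b[80:260,160:380,::-1],None,fx=3.3,fy=3.3,interpolation=cv2.INTER_CUBIC))
for th in(0,.06,.12,.2):
  p=pw([44+90*np.sin(th),0,108+90*np.cos(th)]);print(th,(proj('side',p)-[140,150])*3.6,(proj('top',p)-[160,80])*3.3)
E
```

```text
[-0.1899 -0.3202  2.1087  0.2415  0.7832  1.1468] [0.5363 0.0698 0.2817] x [ 0.5661  0.063  -0.8219] jaw [ 0.1119 -0.9937  0.0009] tilt deg 34.723614707779916 az 0.11085732517015758 az1 -0.18990581932737746
0 [554.9 191.3] [191.3 209.7]
0.06 [556.8 196.4] [190.6 203.4]
0.12 [558.6 202. ] [190.  197.2]
0.2 [561.1 209.9] [189.1 189.2]
```

View pics/s12z.png

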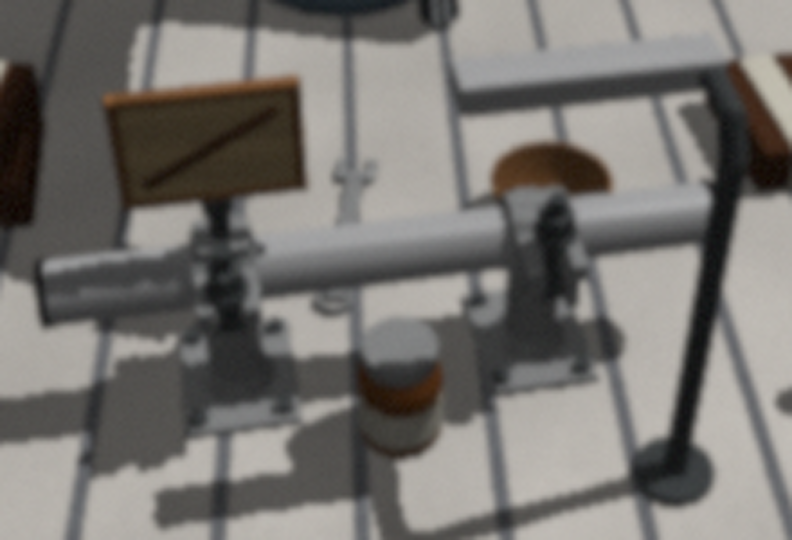

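View pics/t12z.png

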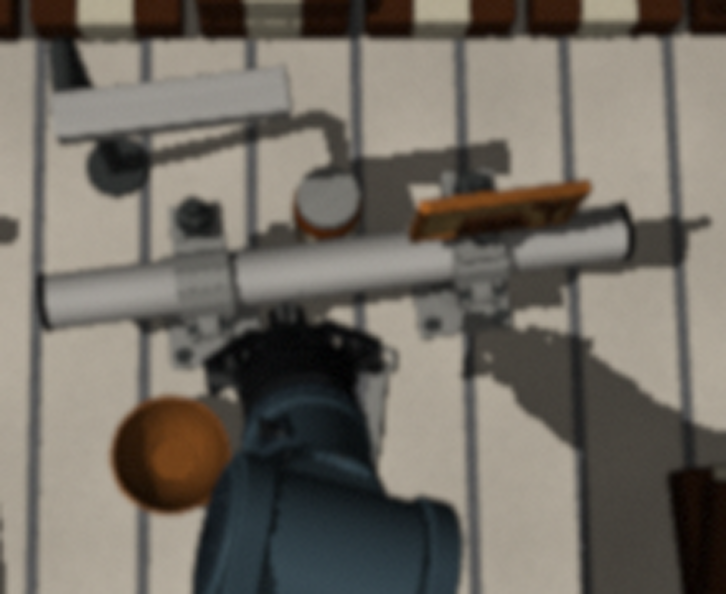

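```bash
python3 - <<'E'
from h import *
np.set_printoptions(precision=4,suppress=True)
a=cv2.imread('pics/side0.png');b=cv2.imread('pics/top0.png')
cv2.imwrite('pics/s13.png',cv2.resize(a[165:215,160:230],None,fx=10,fy=10,interpolation=cv2.INTER_CUBIC))
cv2.imwrite('pics/t13.png',cv2.resize(b[125:160,275:350],None,fx=10,fy=10,interpolation=cv2.INTER_CUBIC))
E
```

```text
(no output)
```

View pics/s13.png

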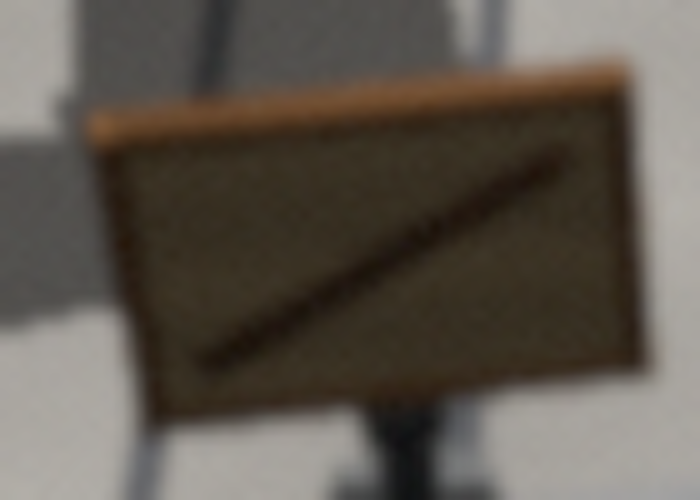

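View pics/t13.png

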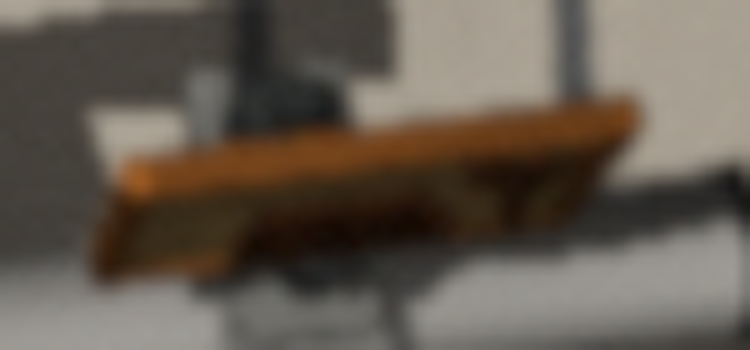

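```bash
python3 - <<'E'
from h import *
np.set_printoptions(precision=4,suppress=True)
s=[onz('side',160+x/10,165+y/10,.29) for x,y in((90,127),(633,78))]
t=[onz('top',275+x/10,125+y/10,.29) for x,y in((637,115),(127,181))]
for k in(s,t): v=k[1]-k[0]; print(k,'mid',(k[0]+k[1])/2,'len',np.linalg.norm(v),'angle minus a',np.arctan2(-v[0],v[1])-a)
rs=[onz('side',*S(45,292),.12),onz('side',*S(708,215),.12)];v=rs[1]-rs[0];print(np.arctan2(-v[0],v[1]))
rs=[onz('top',*T(630,232),.12),onz('top',*T(45,302),.12)];v=rs[1]-rs[0];print(np.arctan2(-v[0],v[1]))
# better rail yaw via fitted edges in top
im=cv2.imread('pics/top0.png');g=cv2.cvtColor(im,cv2.COLOR_BGR2GRAY)
E
```

```text
[array([ 0.6374, -0.1548,  0.29  ]), array([ 0.6254, -0.0276,  0.29  ])] mid [ 0.6314 -0.0912  0.29  ] len 0.12772259460395075 angle minus a -0.017132879001359555
[array([ 0.6315, -0.1574,  0.29  ]), array([ 0.6157, -0.0309,  0.29  ])] mid [ 0.6236 -0.0941  0.29  ] len 0.1274069713120413 angle minus a 0.013694787135894629
0.1070329289914818
0.11378637647254723
```

>>> step_arm(xyz=[[0,0,40],[10,-20,80],[20,-40,118],[30,-60,118],[42,-80,118],[54,-100,118],[66,-120,118],[78,-140,118],[91,-155,118],[91,-162,118]], spin=[0,-0.1,-0.24,-0.38,-0.52,-0.66,-0.8,-0.94,-1.08,-1.22], fingers=[45,45,45,45,45,45,45,45,45,45])

```text
time_s: 20.65
eef_pos: [0.6303, -0.0932, 0.3975]
eef_rot: [0.359, 0.704, -0.053, -0.611]
wrist_force: [-0.9, -0.4, 0.1]
opening: 0.451
```

>>> step_arm(xyz=[[0,0,0],[0,0,0],[0,0,0],[0,0,0]], spin=[-0.14,-0.28,-0.351,-0.351], fingers=[45,45,45,45])

```text
time_s: 21.05
eef_pos: [0.6302, -0.0919, 0.397]
eef_rot: [0.249, 0.684, -0.173, -0.664]
wrist_force: [1.1, -0.2, -0.3]
opening: 0.452
```

```bash
python3 st.py
```

```text
[-0.0573  0.2132  1.3699 -0.6018  1.4686  3.0064] [ 0.6302 -0.0919  0.397 ] x [ 0.0595 -0.5675 -0.8212] jaw [-0.9937 -0.1116  0.0051] tilt deg 34.792865552491804 az -1.4662482126932948 az1 -0.05732407117552726
```

>>> step_arm(xyz=[[-3,-0.5,-40],[-3,-0.5,-80],[-3,-0.5,-105],[-3,-0.5,-105]], spin=[0,0,0,0], fingers=[45,45,45,45])

```text
time_s: 21.45
eef_pos: [0.6238, -0.0928, 0.2893]
eef_rot: [0.25, 0.682, -0.171, -0.666]
wrist_force: [-0.2, -0.2, 0.9]
opening: 0.45
```

```bash
python3 st.py; python3 - <<'E'
from h import *
a=snap('side','s14');b=snap('top','t14')
cv2.imwrite('pics/s14z.png',cv2.resize(a[120:240,120:270,::-1],None,fx=5,fy=5,interpolation=cv2.INTER_CUBIC))
cv2.imwrite('pics/t14z.png',cv2.resize(b[90:190,250:370,::-1],None,fx=6,fy=6,interpolation=cv2.INTER_CUBIC))
E
```

```text
[-0.0603  0.2686  1.5172 -0.621   1.3047  3.1159] [ 0.6238 -0.0928  0.2893] x [ 0.0556 -0.5657 -0.8227] jaw [-0.9934 -0.1143  0.0115] tilt deg 34.643012913036515 az -1.472870218410087 az1 -0.06027105958939912
```

View pics/s14z.png

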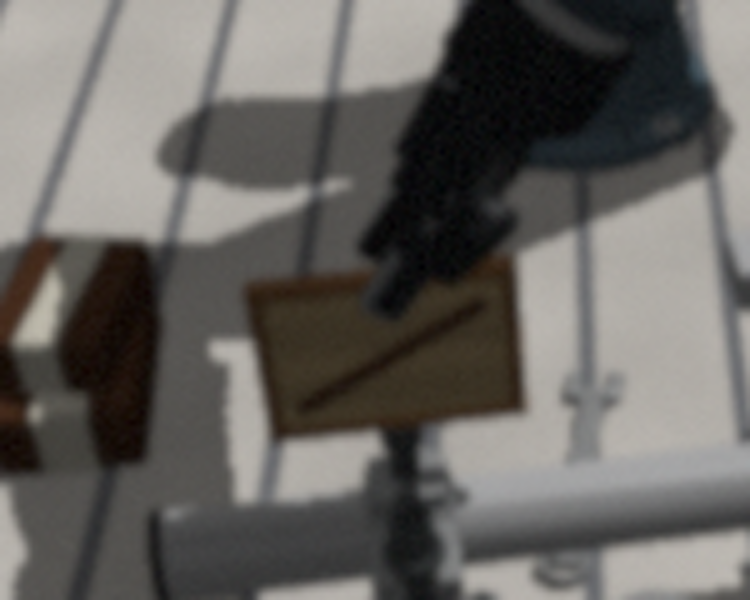

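View pics/t14z.png

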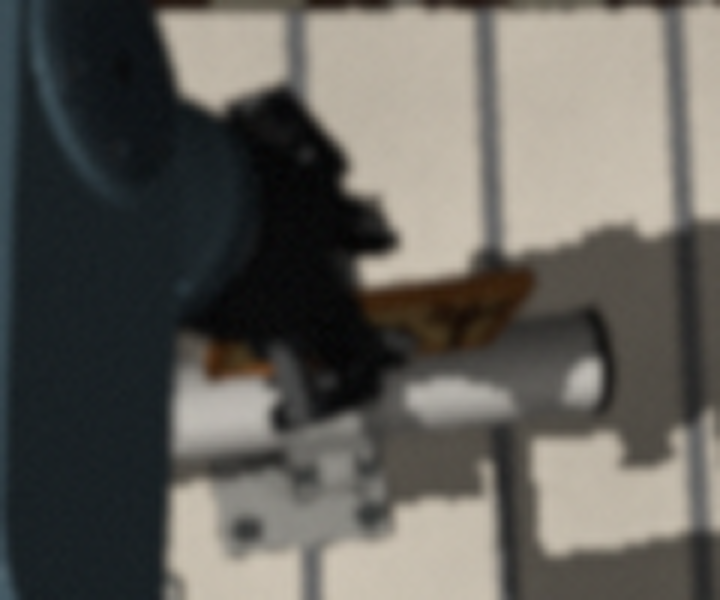

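>>> step_arm(xyz=[[3,0,0],[3,0,0],[3,0,0],[3,0,0],[3,0,0]], spin=[0.1,0.1,0.1,0.1,0.1], fingers=[45,45,0,0,0])

```text
time_s: 22.05
eef_pos: [0.6262, -0.0943, 0.2975]
eef_rot: [0.282, 0.69, -0.141, -0.652]
wrist_force: [-19.5, 0.7, 13.0]
opening: 0.091
```

```bash
python3 st.py; python3 - <<'E'
from h import *
a=snap('side','s15')
cv2.imwrite('pics/s15z.png',cv2.resize(a[120:240,120:270,::-1],None,fx=5,fy=5,interpolation=cv2.INTER_CUBIC))
E
```

```text
[-0.0664  0.2302  1.5491 -0.622   1.2514  3.0342] [ 0.6262 -0.0943  0.2975] x [ 0.1105 -0.5618 -0.8199] jaw [-0.9788 -0.2045  0.0083] tilt deg 34.92581860296801 az -1.3766546831687463 az1 -0.06636966598974024
```

View pics/s15z.png

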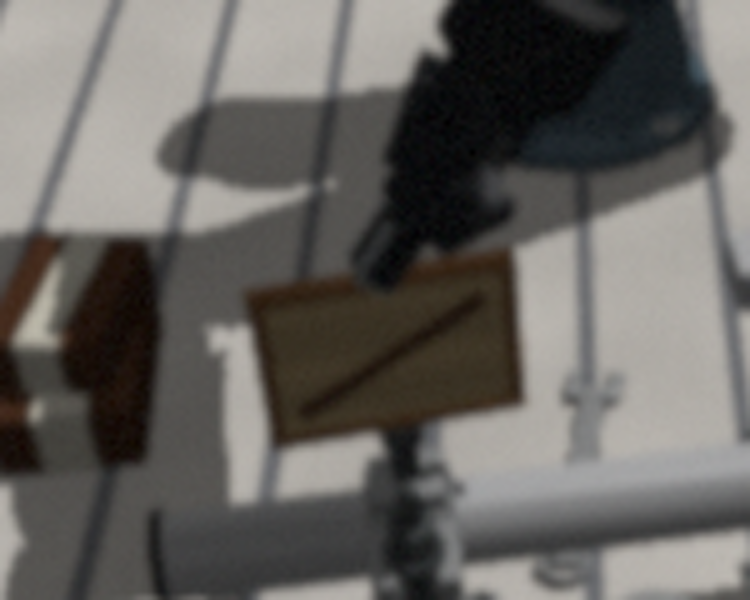

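>>> step_arm(xyz=[[-1,0,2],[-2.5,0,4],[-2.5,0,4],[-2.5,0,4],[-2.5,0,4],[-2.5,0,4]], spin=[0,0.05,0.15,0.27,0.39,0.5], fingers=[0,0,0,0,0,0])

```text
time_s: 22.7
eef_pos: [0.6257, -0.0941, 0.2978]
eef_rot: [0.435, 0.704, 0.038, -0.56]
wrist_force: [2.7, -6.7, -9.7]
opening: 0.091
```

```bash
python3 st.py
```

```text
[-0.1551  0.0413  1.7589 -0.4854  0.9174  2.4856] [ 0.6257 -0.0941  0.2978] x [ 0.3698 -0.4328 -0.8221] jaw [-0.7552 -0.6555  0.0053] tilt deg 34.70051191155265 az -0.8637138199320051 az1 -0.15513283909943246
```

Low forces. I'll continue the turn.

>>> step_arm(xyz=[[0,0,-1],[0,0,-1],[0,0,-1],[0,0,-1],[0,0,-1],[0,0,-1],[0,0,-1],[0,0,-1]], spin=[0.12,0.24,0.36,0.48,0.6,0.72,0.84,0.96], fingers=[0,0,0,0,0,0,0,0])

```text
time_s: 23.5
eef_pos: [0.626, -0.0938, 0.2978]
eef_rot: [0.641, 0.61, 0.356, -0.301]
wrist_force: [-4.8, -6.7, -8.0]
opening: 0.092
```

```bash
python3 st.py
```

```text
[-0.4926 -0.0742  1.8721  0.4201  0.8651  0.7904] [ 0.626  -0.0938  0.2978] x [ 0.5657  0.0487 -0.8232] jaw [ 0.09   -0.9959  0.003 ] tilt deg 34.5942639385598 az 0.0858270357139322 az1 -0.49264292273303467
```

>>> step_arm(xyz=[[0,0,0],[0,0,0],[0,0,0],[0,0,0],[0,0,0],[0,0,0],[0,0,0]], spin=[0.12,0.24,0.36,0.48,0.6,0.72,0.84], fingers=[0,0,0,0,0,0,0])

```text
time_s: 24.2
eef_pos: [0.6258, -0.0938, 0.2977]
eef_rot: [0.707, 0.412, 0.575, -0.013]
wrist_force: [-2.2, -0.5, -2.9]
opening: 0.087
```

>>> step_arm(xyz=[[0,0,0],[0,0,0],[0,0,0],[0,0,0],[0,0,0],[0,0,0],[0,0,0],[0,0,0]], spin=[0.12,0.24,0.36,0.48,0.6,0.69,0.75,0.75], fingers=[0,0,0,0,0,0,0,0])

```text
time_s: 25.0
eef_pos: [0.6258, -0.0937, 0.2977]
eef_rot: [0.662, 0.174, 0.687, 0.246]
wrist_force: [-7.3, -2.9, 0.7]
opening: 0.09
```

```bash
python3 st.py; python3 - <<'E'
from h import *
a=snap('side','s16')
cv2.imwrite('pics/s16z.png',cv2.resize(a[120:240,120:270,::-1],None,fx=5,fy=5,interpolation=cv2.INTER_CUBIC))
print(np.arctan2(axes()[1,2],axes()[0,2]))
E
```

```text
[-0.5625  0.4519  1.2594  0.4746  1.8099 -0.6446] [ 0.6258 -0.0937  0.2977] x [-0.064   0.5652 -0.8225] jaw [ 0.9942  0.1073 -0.0036] tilt deg 34.66530240448223 az 1.6835236047685216 az1 -0.5625389912294254
0.10599515191469668
```

View pics/s16z.png

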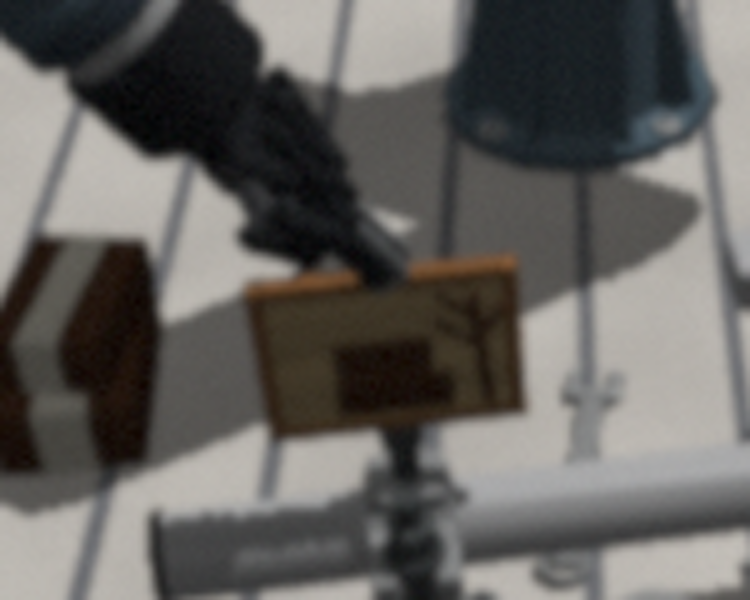

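>>> step_arm(xyz=[[0,0,0],[0,0,0],[0,0,0],[0,-15,25],[-5,-45,65],[-40,-80,105],[-80,-110,145],[-120,-140,165]], spin=[0,0,0,0,0,0,0,0], fingers=[40,40,40,40,40,40,40,40])

```text
time_s: 25.85
eef_pos: [0.5278, -0.2169, 0.4512]
eef_rot: [0.664, 0.174, 0.684, 0.246]
wrist_force: [0.7, -0.9, 0.2]
opening: 0.4
```

```bash
python3 st.py; python3 - <<'E'
from h import *
a=snap('side','s17');b=snap('top','t17')
cv2.imwrite('pics/s17z.png',cv2.resize(a[165:215,160:230,::-1],None,fx=10,fy=10,interpolation=cv2.INTER_CUBIC))
cv2.imwrite('pics/t17z.png',cv2.resize(b[125:160,275:350,::-1],None,fx=10,fy=10,interpolation=cv2.INTER_CUBIC))
E
```

```text
[-0.7982  0.3238  1.1285  0.4325  2.139  -0.7535] [ 0.5278 -0.2169  0.4512] x [-0.0568  0.5645 -0.8235] jaw [0.9944 0.1054 0.0036] tilt deg 34.56272370959423 az 1.6711717345832036 az1 -0.798234362233434
```

View pics/s17z.png

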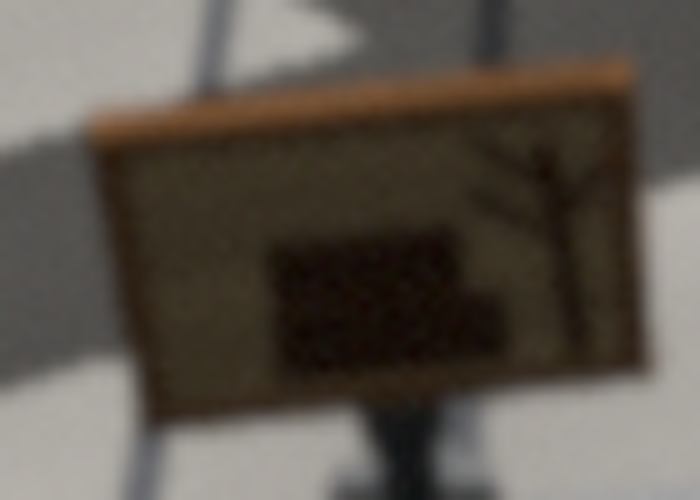

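View pics/t17z.png

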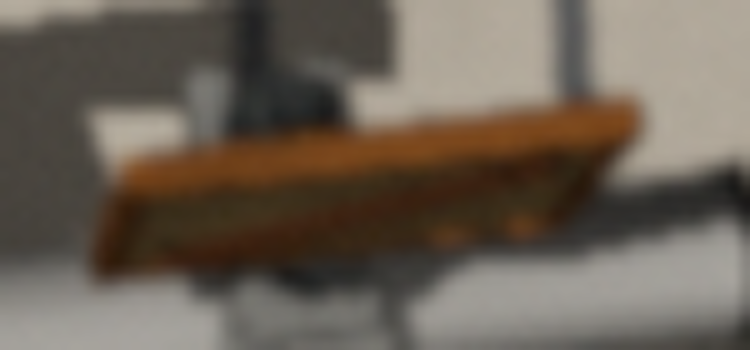

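View pics/s17.png

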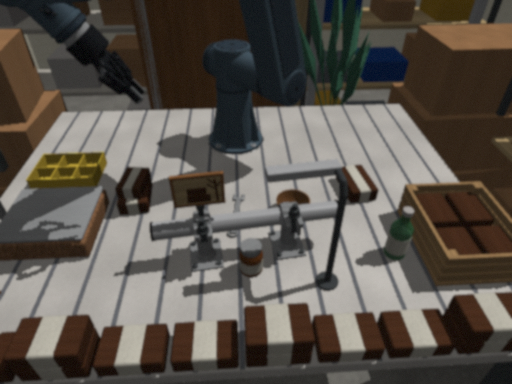

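View pics/t17.png

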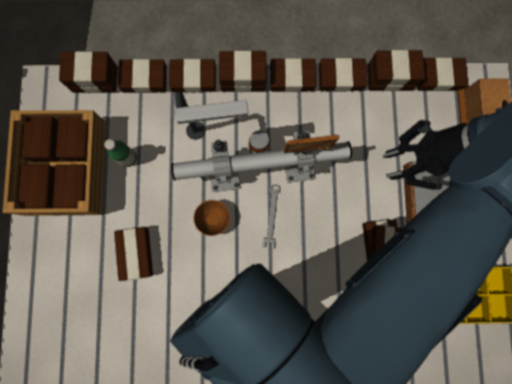

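>>> step_arm(xyz=[[0,0,0],[0,0,0],[0,0,0]], spin=[0,0,0], fingers=[40,40,40])

```text
time_s: 26.25
eef_pos: [0.529, -0.2153, 0.4476]
eef_rot: [0.663, 0.175, 0.685, 0.247]
wrist_force: [0.5, -0.2, -1.0]
opening: 0.399
```

```bash
python3 - <<'E'
from h import *
from bench import hand_in
b=cv2.imread('pics/top0.png');c=cv2.imread('pics/t17.png')
for n,(y0,y1,x0,x1) in dict(bowl=(195,240,190,235),spanner=(185,250,262,280),jar=(130,154,248,270),bottle=(135,168,100,135),lamp=(95,140,172,250)).items():
    p,q=[cv2.cvtColor(i[y0:y1,x0:x1],cv2.COLOR_BGR2GRAY).astype(np.float32) for i in(b,c)]
    print(n,cv2.phaseCorrelate(p,q),np.abs(p-q).mean())
a=cv2.imread('pics/s17.png');cv2.imwrite('pics/s17b.png',cv2.resize(a[160:260,240:350],None,fx=6,fy=6,interpolation=cv2.INTER_CUBIC))
E
```

```text
bowl ((0.5717653273134253, 0.5966570984156867), 0.9913262221253949) 5.237037
spanner ((-0.04771900925092609, 0.3271670567799845), 0.6259386053791752) 14.1
jar ((-0.37103665583646084, -0.43548622429949724), 0.6724171083834436) 12.066288
bottle ((-0.04767210353829299, 0.02894566883293237), 1.0066341319937764) 3.860606
lamp ((0.005325799803422626, 0.6130176723049736), 0.7381812975141737) 11.587179
```

View pics/s17b.png

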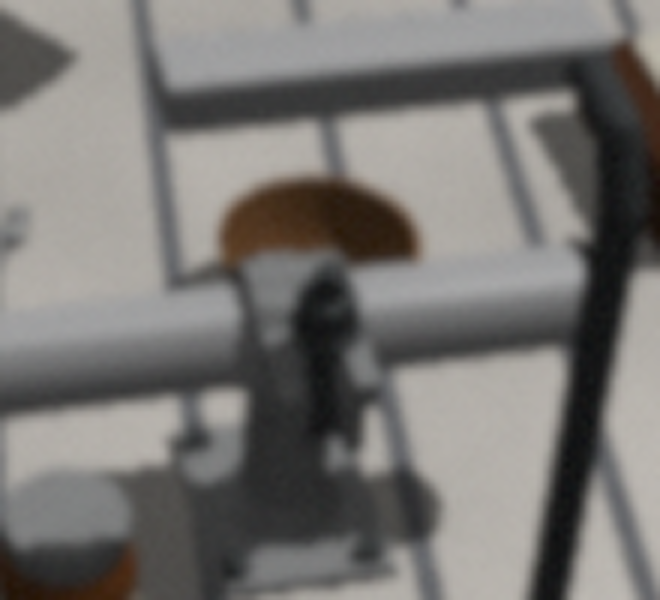

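```bash
python3 -c "
from bench import hand_in
print(hand_in())"
```

```text
the job is handed in; nothing more can be done
None
```

The job is handed in at about 26 s: the coupler is shut on the tube, its bolt is up in the slot, and the sign's picture side faces the customers.

**What I did**
- **Tool lean:** The moves offer no tilt, so I commanded poses just out of reach until the tool leaned back about 35°. That let it go in under the lamp.
- **Flap:** I pushed it over with the fingertips until it stopped, at about 27 N.
- **Bolt:** I gripped the nut and swung the bolt up. The nut lagged in the grip, so I then pressed the bolt home from the customers' side until it stopped hard, at about 50 N.
- **Sign:** I gripped its top edge and turned it half a turn counter-clockwise.

**Last checks**
- **Coupler:** The pictures show the fork flat and the bolt upright in the slot, with its tip within about a pixel of where it should be.
- **Sign:** It sits within roughly 0.02 rad of square.
- **Lamp and goods:** I saw no contact with the lamp. The lamp and the goods look unmoved. An image comparison of the top view gave apparent shifts of up to about 0.8 pixel (about 2 mm), the largest for the bowl. I put that down to changed shadows but did not prove it.

**Possible faults**
- **Joint 3:** It read 0.298 against its stated lower limit of 0.30 while I built up the lean.
- **Joint 6:** It came to 3.116 against its limit of 3.12.
- **Finger force:** The bolt contacts reached about 42–53 N at the wrist, made with the fingers, not the gripper's body.

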